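# Pack the order: pulls by hand, knobs from the twin-bay tote, crate into the bay

### The arm

A 7-joint arm with a two-finger parallel gripper is mounted at the origin on the work surface. World frame = base frame: x ahead of the robot, y to its left, z up, the work surface at z = 0. Lengths are in m, angles in rad, forces in N, time in s.
With the tool pointing down it reaches from about 0.4 to 0.85 m from the base axis. Payload 4.5 kg.
Tool frame: the origin (TCP) lies between the finger pads; the fingertips stand 19 mm ahead of it and the grasp point (between the pads) is the TCP; z points along the fingers, y is the direction in which the jaws open and shut (so a half turn about z gives the same grasp; the last joint's range is limited). The gripper opens to 88 mm and grips with 3 to 60 N. Pads are 18 mm wide; open, the fingers measure 123 mm over their backs; the gripper's body (75 mm by 187 mm) begins 45 mm behind the grasp point.
Start: joints at [-1.217, 0.689, -0.195, 1.565, 0.157, 0.902, -0.215], TCP at [0.196, 0.593, 0.258] pointing down, gripper open.
Joint ranges: [-3.01, 3.01], [-0.46, 2.08], [-1.47, 1.51], [0.13, 2.56], [-1, 4.14], [0.04, 2.09], [-2.66, 2.66]. Speed limits (rad/s): [2.57, 2.57, 3.14, 3.14, 3.14, 3.14, 3.14].

### API

Orientations are given as a unit quaternion [x, y, z, w].
In Python, from plant import status, snapshot, finish_job, cut_out, tip_of gives the robot as it stands. The module is installed in compiled form; this text tells all that it offers.
- The arm moves only by the tool carry_out, never from a script. Its arguments are lists of equal length, an entry for each row: "linear": the shift along the world's x, y, z in m, a list of three; "roll": the turn about the world's z in rad. A call has 1 to 8 rows; each row is the pose to reach, as a shift and turn from the pose measured when the call began; what a row does not reach only later rows make up. A row lasts 1/12 s, in which the tool goes at most 41.7 mm and 7.16 degrees, less where a joint would pass 70% of its speed; a pose out of reach is approached as far as the arm can. A call with a gripper value outside its range is refused whole. "gripper" is the opening, from 0 (shut) to 1 (fully open), set as the call begins (left out, the last holds). The fingers move at their own pace and stop on an object; "grip_force" is the grip in N (left out, the last holds). Time passes only in rows, so rows that repeat a pose let the fingers close. It gives the time, the measured TCP pose, the force and the opening at its end, in the units of the state.
- status.get_state(): the state, without advancing time (a new reading comes with each control period).
- snapshot(name): name is "scene" or "top" or "wrist"; returns a dict with "img" (400x640x3 uint8, red, green, blue), "range_z" (400x640 float32, m along the optical axis (not along the pixel's ray), 0 where there is no reading), "fx", "fy", "cx", "cy" (pixels), "world_from_camera" (4x4, takes a point from camera to world coordinates). Camera axes: x right, y down, z forward; pixel columns grow to the right and rows downward; lengths in m; the calibration is good to about 2 mm. A picture is of the moment at which its call begins.
- finish_job(): hands the job in, once; it reports no verdict.
Trained networks look in a picture, given as the dict that the camera call returned (one of the last four; its "shot" number tells which), for a name from the list of things; names that differ only in an ending like _2 or _b are one class to them, and where a whole thing is asked for, a point or a joint stands for the part that bears it (a point fixed in the world has none). Each returns a list of dicts, best first, with "confidence" (0 to 1); they miss things now and then, are a little off and sometimes report something else, mostly with a low value. They report only what shows in the picture. A call takes as long as a camera call.
- cut_out(picture, query): "region" (400x640 bool, what is visible of it) and "pixel" ([column, row] in pixels, amid what is visible of it).
- tip_of(picture, query): "pixel" ([column, row] in pixels: a listed point, or the origin of a listed thing).
The state is a dict: "clock": time; "q": joint angles; "qd": joint speeds; "joint_torque": joint torques, N m; "tool_pos": TCP position; "eef_rot": TCP orientation; "contact_force": force on the tool from outside, world axes, zero at the start; "moment": the same for the moment, N m; "opening": opening from 0.0 (shut) to 1.0 (fully open).
Only numpy, scipy, OpenCV 4.12 (cv2) and the standard library are available. Lean on these libraries where they do the work, as an engineer would, in place of code of your own. Each camera call takes 0.05 s, during which the arm holds its last target.

### The job

Pack the order: put every drawer pull that lies on the bench into the crate at the loading end of the roller track, and carry the twin-bay tote over and tip all its round knobs in as well, keeping the brass ferrules in their own bay; stand the tote upright back in the middle of its cork mat. When everything is in the crate, push it along the rollers, without lifting it, until it is fully home against the end stop of the dispatch bay and swing the stop arm right across behind it; leave the jar and the hammer alone.

Things in the scene. Friction and masses are not known exactly. Their poses are not given: they have to be found in the camera images.
- crate: open plywood crate, 190 mm along its x, 216 along its y, 60 high; walls and floor 8 mm (inside 174 x 200 mm). Origin: centre of its underside; z up. About 0.6 kg. Stands on the rollers at the loading end, centre within 30 mm of the track's origin, its x along the track's x. Rolls along at under 3 N and stops soon after it is let go
- track: bench-top roller track, 280 mm wide: ten free-turning 28 mm rollers across it, pitch 38 mm, tops 50 mm above the bench. Origin: on the bench under the middle of the loading end; x along the track towards the dispatch bay, z up. It runs from x = -130 to 262 mm. Steel side channels (inner faces y = +-112 mm, tops 62 mm up) guide the crate, 4 mm play a side
- bay_home (a point): point on the roller tops (150 mm along the track's x, 50 mm up) where the crate's origin is when the crate rests on the end stop. The stop is a plywood board across the track, inner face at the track's x = 245 mm, 106 mm high; plywood cheeks as high stand on the side channels from x = 77 mm on. Its axes are the track's
- stop_arm (a joint): angle of the track's stop arm: a steel bar 12 mm thick, 14 mm high (70 to 84 mm above the bench), pivoted upright on the left channel at the track's x = 38, y = 118 mm, 130 mm long. 0: straight across the track (along -y), 11 mm behind a crate that is home; grows as it swings back: 1.57 = pointing to the track's -x, limit 2.0. Starts open at 1.65 to 1.9. Turns with slight friction, stays put
- stop_handle (a point): grip point of the stop arm's handle: an upright black round handle 18 mm across, 66 mm high (84 to 150 mm above the bench) on the bar, 115 mm from the pivot. This point is on its axis, 137 mm above the bench, 27 mm higher than the crate's rim
- tote: wooden twin-bay tote, 150 mm along its x, 188 mm along its y, 0.5 kg loaded. Origin: centre of its underside; z up. A centre board along its x (12 mm thick, 60 mm high) parts two bays: round knobs on +y, brass ferrules on -y. End walls 50 mm high, 138 mm apart, close the bays. Stands on its mat, its +y side within 52 degrees of world +y
- tote_grip (a point): middle of the tote's hand grip: a level wooden bar 110 mm long (along the tote's x), 14 mm thick (along its y) and 26 mm high, centred 111 mm above the tote's underside over the centre board, with an open hand hole 38 mm high below it
- knob_lip (a point): middle of the pouring lip of the knob bay: 88 mm from the tote's middle on +y, 20 mm above its underside. The bay's floor is flat (6 mm up) to 46 mm from the middle, then slopes up at 18 degrees to this open lip, 138 mm long; the ferrule bay is its mirror image. Knobs roll out once this side is tipped down by some 30 degrees
- mat: the tote's place: a square cork mat, 230 mm, 4 mm thick, fixed on the bench. Origin: centre of its underside
- wax_jar: bystander: amber glass jar, 68 mm across, 55 mm high; leave alone. Origin: centre of its underside
- hammer: bystander: hammer lying on the bench, 220 mm long; leave alone. Origin under its middle
- pull1: dark wooden drawer pull: a bar 80 mm long (its y), 16 mm wide (its x), 13 mm thick, on two feet 18 mm high at its ends; 30 mm high in all, bar from 17 to 30 mm up. Origin: centre of its underside (feet level). Lies loose on the bench, feet down; 3 to 6 of the six are there (None if absent). 35 g
- pull2: dark wooden drawer pull: a bar 80 mm long (its y), 16 mm wide (its x), 13 mm thick, on two feet 18 mm high at its ends; 30 mm high in all, bar from 17 to 30 mm up. Origin: centre of its underside (feet level). Lies loose on the bench, feet down; 3 to 6 of the six are there (None if absent). 35 g
- pull3: dark wooden drawer pull: a bar 80 mm long (its y), 16 mm wide (its x), 13 mm thick, on two feet 18 mm high at its ends; 30 mm high in all, bar from 17 to 30 mm up. Origin: centre of its underside (feet level). Lies loose on the bench, feet down; 3 to 6 of the six are there (None if absent). 35 g
- pull4: dark wooden drawer pull: a bar 80 mm long (its y), 16 mm wide (its x), 13 mm thick, on two feet 18 mm high at its ends; 30 mm high in all, bar from 17 to 30 mm up. Origin: centre of its underside (feet level). Lies loose on the bench, feet down; 3 to 6 of the six are there (None if absent). 35 g
- pull5: dark wooden drawer pull: a bar 80 mm long (its y), 16 mm wide (its x), 13 mm thick, on two feet 18 mm high at its ends; 30 mm high in all, bar from 17 to 30 mm up. Origin: centre of its underside (feet level). Lies loose on the bench, feet down; 3 to 6 of the six are there (None if absent). 35 g
- pull6: dark wooden drawer pull: a bar 80 mm long (its y), 16 mm wide (its x), 13 mm thick, on two feet 18 mm high at its ends; 30 mm high in all, bar from 17 to 30 mm up. Origin: centre of its underside (feet level). Lies loose on the bench, feet down; 3 to 6 of the six are there (None if absent). 35 g
- knob1: dark wooden ball knob, a 28 mm ball with a small brass insert. Origin: centre of the ball. At first in the +y bay of the tote; 2 to 4 of the four are there (None if absent). 15 g
- knob2: dark wooden ball knob, a 28 mm ball with a small brass insert. Origin: centre of the ball. At first in the +y bay of the tote; 2 to 4 of the four are there (None if absent). 15 g
- knob3: dark wooden ball knob, a 28 mm ball with a small brass insert. Origin: centre of the ball. At first in the +y bay of the tote; 2 to 4 of the four are there (None if absent). 15 g
- knob4: dark wooden ball knob, a 28 mm ball with a small brass insert. Origin: centre of the ball. At first in the +y bay of the tote; 2 to 4 of the four are there (None if absent). 15 g
- ferrule1: brass tube ferrule, 22 mm across, 24 mm long. Origin: centre of one end (its underside as it stands at first). In the -y bay of the tote. 30 g
- ferrule2: brass tube ferrule, 22 mm across, 24 mm long. Origin: centre of one end (its underside as it stands at first). In the -y bay of the tote. 30 g
- ferrule3: brass tube ferrule, 22 mm across, 24 mm long. Origin: centre of one end (its underside as it stands at first). In the -y bay of the tote. 30 g

How it is judged:
On the way, in this order (a step that is already met when the one before it is completed fails the run):
1. the tote is tipped (more than 23 degrees) over the crate, which still stands at the loading end, the ferrules staying in their bay (angle between tote's own z axis and vertical above 0.4 rad and horizontal distance between tote and crate below 0.2 m and height (world z) of tote above 0.08 m and x of crate in the frame of track below 0.08 m and x of ferrule1 in the frame of tote between -0.075 and 0.075 m and y of ferrule1 in the frame of tote between -0.095 and 0 m and z of ferrule1 in the frame of tote between -0.005 and 0.06 m and x of ferrule2 in the frame of tote between -0.075 and 0.075 m and y of ferrule2 in the frame of tote between -0.095 and 0 m and z of ferrule2 in the frame of tote between -0.005 and 0.06 m and x of ferrule3 in the frame of tote between -0.075 and 0.075 m and y of ferrule3 in the frame of tote between -0.095 and 0 m and z of ferrule3 in the frame of tote between -0.005 and 0.06 m), for 0.2 s.
2. every pull and every knob lies in the crate at the loading end, and the tote is upright again (angle between tote's own z axis and vertical below 0.2 rad and x of crate in the frame of track below 0.08 m and x of pull1 in the frame of crate between -0.09 and 0.09 m and y of pull1 in the frame of crate between -0.1 and 0.1 m and z of pull1 in the frame of crate between 0 and 0.062 m and x of pull2 in the frame of crate between -0.09 and 0.09 m and y of pull2 in the frame of crate between -0.1 and 0.1 m and z of pull2 in the frame of crate between 0 and 0.062 m and x of pull3 in the frame of crate between -0.09 and 0.09 m and y of pull3 in the frame of crate between -0.1 and 0.1 m and z of pull3 in the frame of crate between 0 and 0.062 m and x of pull4 in the frame of crate between -0.09 and 0.09 m and y of pull4 in the frame of crate between -0.1 and 0.1 m and z of pull4 in the frame of crate between 0 and 0.062 m and x of pull5 in the frame of crate between -0.09 and 0.09 m and y of pull5 in the frame of crate between -0.1 and 0.1 m and z of pull5 in the frame of crate between 0 and 0.062 m and x of pull6 in the frame of crate between -0.09 and 0.09 m and y of pull6 in the frame of crate between -0.1 and 0.1 m and z of pull6 in the frame of crate between 0 and 0.062 m and x of knob1 in the frame of crate between -0.09 and 0.09 m and y of knob1 in the frame of crate between -0.1 and 0.1 m and z of knob1 in the frame of crate between 0 and 0.062 m and x of knob2 in the frame of crate between -0.09 and 0.09 m and y of knob2 in the frame of crate between -0.1 and 0.1 m and z of knob2 in the frame of crate between 0 and 0.062 m and x of knob3 in the frame of crate between -0.09 and 0.09 m and y of knob3 in the frame of crate between -0.1 and 0.1 m and z of knob3 in the frame of crate between 0 and 0.062 m and x of knob4 in the frame of crate between -0.09 and 0.09 m and y of knob4 in the frame of crate between -0.1 and 0.1 m and z of knob4 in the frame of crate between 0 and 0.062 m), for 0.2 s.
At the end, for the whole second after the job is handed in: All pulls and knobs lie inside the crate, below its rim; the crate stands on the rollers within 12 mm of the end stop, square and at rest, the stop arm across behind it (under 0.15 rad); the ferrules are in their bay; the tote stands upright on its mat, within 40 mm of its middle (x of pull1 in the frame of crate between -0.09 and 0.09 m and y of pull1 in the frame of crate between -0.1 and 0.1 m and z of pull1 in the frame of crate between 0 and 0.062 m and x of pull2 in the frame of crate between -0.09 and 0.09 m and y of pull2 in the frame of crate between -0.1 and 0.1 m and z of pull2 in the frame of crate between 0 and 0.062 m and x of pull3 in the frame of crate between -0.09 and 0.09 m and y of pull3 in the frame of crate between -0.1 and 0.1 m and z of pull3 in the frame of crate between 0 and 0.062 m and x of pull4 in the frame of crate between -0.09 and 0.09 m and y of pull4 in the frame of crate between -0.1 and 0.1 m and z of pull4 in the frame of crate between 0 and 0.062 m and x of pull5 in the frame of crate between -0.09 and 0.09 m and y of pull5 in the frame of crate between -0.1 and 0.1 m and z of pull5 in the frame of crate between 0 and 0.062 m and x of pull6 in the frame of crate between -0.09 and 0.09 m and y of pull6 in the frame of crate between -0.1 and 0.1 m and z of pull6 in the frame of crate between 0 and 0.062 m and x of knob1 in the frame of crate between -0.09 and 0.09 m and y of knob1 in the frame of crate between -0.1 and 0.1 m and z of knob1 in the frame of crate between 0 and 0.062 m and x of knob2 in the frame of crate between -0.09 and 0.09 m and y of knob2 in the frame of crate between -0.1 and 0.1 m and z of knob2 in the frame of crate between 0 and 0.062 m and x of knob3 in the frame of crate between -0.09 and 0.09 m and y of knob3 in the frame of crate between -0.1 and 0.1 m and z of knob3 in the frame of crate between 0 and 0.062 m and x of knob4 in the frame of crate between -0.09 and 0.09 m and y of knob4 in the frame of crate between -0.1 and 0.1 m and z of knob4 in the frame of crate between 0 and 0.062 m and x of ferrule1 in the frame of tote between -0.075 and 0.075 m and y of ferrule1 in the frame of tote between -0.095 and 0 m and z of ferrule1 in the frame of tote between -0.005 and 0.06 m and x of ferrule2 in the frame of tote between -0.075 and 0.075 m and y of ferrule2 in the frame of tote between -0.095 and 0 m and z of ferrule2 in the frame of tote between -0.005 and 0.06 m and x of ferrule3 in the frame of tote between -0.075 and 0.075 m and y of ferrule3 in the frame of tote between -0.095 and 0 m and z of ferrule3 in the frame of tote between -0.005 and 0.06 m and z of crate in the frame of track between 0.042 and 0.058 m and x of crate in the frame of track above 0.138 m and angle between the x axis of crate and the x axis of track, either way round below 0.06 rad and linear speed of each of crate, tote below 0.01 m/s and value of joint stop_arm below 0.15 rad and horizontal distance between tote and mat below 0.04 m and angle between tote's own z axis and vertical below 0.06 rad and height (world z) of tote below 0.01 m); the robot touches nothing.
It fails at once if the wax jar is moved (distance of wax_jar from where it was at the start of the episode above 0.03 m).
It fails at once if the hammer is moved (distance of hammer from where it was at the start of the episode above 0.03 m).
It fails at once if a ferrule leaves the tote (distance between any of ferrule1, ferrule2, ferrule3 and tote above 0.16 m).
It fails at once if the crate is lifted off the rollers instead of being rolled (z of crate in the frame of track above 0.085 m).
Of pull1, pull2, pull3, pull4, pull5, pull6 only 3 to 6 are there at a start; the rules pass over those that are not, and their reading is None.
Of knob1, knob2, knob3, knob4 only 2 to 4 are there at a start; the rules pass over those that are not, and their reading is None.
At some moment in a run one of pull1, pull2, pull3, pull4, pull5, pull6 may be knocked a few centimetres aside while the robot is not near it.
It also fails if it takes over 210 s, if anything falls off the work surface, if the arm or the gripper's body presses on something with over 40 N, if the wrist force passes 120 N, or if a joint passes its speed limit or range.

## Working session

There is one attempt and no reset: what is moved stays moved. The work goes in short steps, Python scripts to look and compute and a tool call to move; the robot and the scene stay as the last step left them, time stands still between calls to the robot, and variables do not carry over. Pictures are saved under pics/ and viewed, and the job is handed in when it is done.

Besides the shell and the picture viewer there is one more tool, called after "Request:" as name([rows], argument=value, ...), one row to a line, values as JSON. carry_out: Moves the arm, as the interface text tells. Its arguments: {"type":"object","properties":{"linear":{"type":"array"},"roll":{"type":"array"},"gripper":{"type":"number"},"grip_force":{"type":"number"}},"required":["linear","roll"]}

```bash
mkdir -p pics; cat > h.py <<'E'
import numpy as np, cv2
from plant import status, snapshot, finish_job, cut_out, tip_of
def save(p,n): cv2.imwrite(f'pics/{n}.png',p['img'][:,:,::-1])
def world(p,u,v,d=None):
    if d is None: d=p['range_z'][int(round(v)),int(round(u))]
    c=np.array([(u-p['cx'])/p['fx']*d,(v-p['cy'])/p['fy']*d,d,1]); return (p['world_from_camera']@c)[:3]
def onz(p,u,v,z):
    T=p['world_from_camera']; r=T[:3,:3]@np.array([(u-p['cx'])/p['fx'],(v-p['cy'])/p['fy'],1]); o=T[:3,3]
    return o+r*(z-o[2])/r[2]
def cloud(p,m):
    v,u=np.nonzero(m&(p['range_z']>0)); d=p['range_z'][v,u]
    c=np.stack([(u-p['cx'])/p['fx']*d,(v-p['cy'])/p['fy']*d,d,np.ones_like(d)])
    return (p['world_from_camera']@c)[:3].T
E
python3 - <<'E'
from h import *
for n in ['scene','top']:
    p=snapshot(n); save(p,n+'0'); print(n,p['world_from_camera'].round(3).tolist(),p['fx'])
    for q in ['crate','track','tote','tote_grip','knob_lip','mat','wax_jar','hammer','stop_handle','bay_home','pull1','knob1','ferrule1']:
        for r in tip_of(p,q)[:7]:
            if r['confidence']>.3: print(q,round(r['confidence'],2),np.round(r['pixel']),world(p,*r['pixel']).round(3))
s=status.get_state(); print(s)
E
```

```text
scene [[-0.559, 0.417, -0.716, 1.237], [0.829, 0.299, -0.472, 0.524], [0.017, -0.858, -0.513, 0.575], [0.0, 0.0, 0.0, 1.0]] 373.45696094759927
crate 0.61 [210. 176.] [ 0.591 -0.278  0.059]
crate 0.48 [428. 242.] [0.483 0.356 0.025]
track 0.83 [213. 194.] [ 0.685 -0.158  0.079]
tote 0.74 [439. 248.] [0.53  0.393 0.056]
tote 0.31 [326. 209.] [ 0.467  0.053 -0.001]
tote_grip 0.93 [449. 208.] [0.472 0.384 0.129]
knob_lip 0.96 [480. 239.] [0.362 0.455 0.002]
mat 0.58 [431. 252.] [0.537 0.379 0.041]
mat 0.32 [322. 253.] [0.659 0.164 0.019]
wax_jar 0.98 [387. 293.] [0.707 0.35  0.038]
hammer 0.65 [269. 278.] [0.796 0.12  0.021]
stop_handle 0.84 [258. 158.] [ 0.53  -0.137  0.131]
bay_home 0.7 [166. 195.] [ 0.72  -0.313  0.042]
pull1 0.82 [338. 235.] [ 0.551  0.147 -0.   ]
pull1 0.81 [326. 208.] [ 0.462  0.052 -0.001]
pull1 0.72 [356. 218.] [0.46  0.148 0.002]
pull1 0.69 [318. 252.] [0.641 0.141 0.001]
pull1 0.66 [289. 240.] [0.643 0.055 0.001]
pull1 0.56 [309. 225.] [ 0.559  0.061 -0.001]
knob1 0.57 [452. 235.] [0.433 0.397 0.035]
knob1 0.41 [452. 243.] [0.465 0.406 0.034]
ferrule1 0.68 [426
[... 1512 characters left out ...]
2 0.353 0.088]
{'clock': 1.4, 'q': array([-1.21719989,  0.68910686, -0.19455628,  1.56529442,  0.15727244,
        0.90248979, -0.21514736]), 'qd': array([-0.0009424 ,  0.00050665, -0.00077011,  0.00037247,  0.00023253,
       -0.00029324, -0.00010396]), 'joint_torque': array([-5.93846162e-04, -5.27490485e+01, -1.26725134e+00, -1.53745776e+01,
       -5.19058120e-02, -8.02561990e-04,  2.15962962e-05]), 'tool_pos': array([0.19648284, 0.59333952, 0.25773881]), 'eef_rot': array([1.59255486e-01, 9.87237402e-01, 3.94895278e-05, 2.31592262e-06]), 'contact_force': array([ 0.24257719, -0.85943472,  0.38693967]), 'moment': array([-0.09291699, -0.00837195, -0.01097004]), 'opening': 1.0004700885044449}
```

View pics/top0.png

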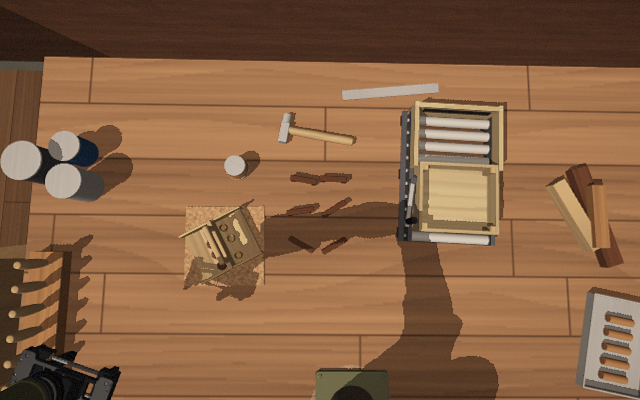

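View pics/scene0.png

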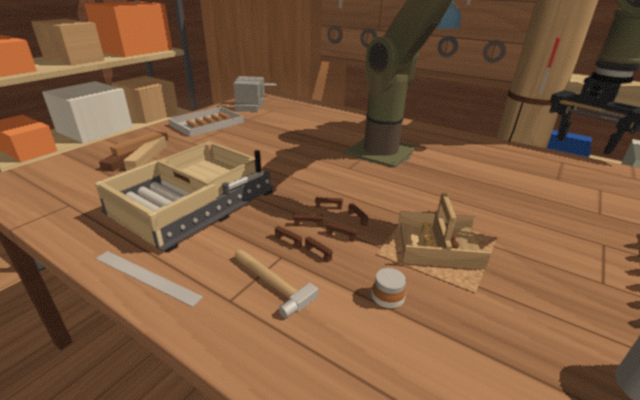

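```bash
python3 - <<'E'
from h import *
p=snapshot('top'); P=cloud(p,np.ones((400,640),bool))
def fit(lo,hi,z0,z1):
    m=(P[:,0]>lo[0])&(P[:,0]<hi[0])&(P[:,1]>lo[1])&(P[:,1]<hi[1])&(P[:,2]>z0)&(P[:,2]<z1)
    q=P[m]; r=cv2.minAreaRect((q[:,:2]*1000).astype(np.float32)); print(m.sum(),q.mean(0).round(4),np.round(r[0],1),np.round(r[1],1),round(r[2],2),'med z',np.median(q[:,2]).round(4)); return q
print('bar');q=fit((.3,.25),(.6,.5),.115,.14)
u,s,vt=np.linalg.svd(q[:,:2]-q[:,:2].mean(0)); print(vt[0],np.degrees(np.arctan2(vt[0,1],vt[0,0])))
print('tote walls');fit((.3,.25),(.6,.5),.03,.065)
print('mat');fit((.25,.2),(.65,.55),.002,.009)
print('rim');q=fit((.45,-.45),(.71,-.157),.1,.12)
print('cheeks/stop');q=fit((.66,-.45),(.9,-.1),.095,.118)
print('handle');q=fit((.45,-.2),(.7,-.1),.125,.16)
print('bar');q=fit((.45,-.2),(.7,-.1),.075,.125)
for f in ['tote','crate','mat','pull1','hammer','wax_jar','stop_handle']:
  for r in cut_out(p,f)[:6]:
    if r['confidence']>.3:
        c=cloud(p,r['region']); c=c[c[:,2]>.01] if f=='pull1' else c
        rr=cv2.minAreaRect((c[:,:2]*1000).astype(np.float32))
        print(f,round(r['confidence'],2),np.round(r['pixel']),c.mean(0).round(3),np.round(rr[0]),np.round(rr[1]),round(rr[2],1))
big=cv2.resize(p['img'][190:310,170:400],None,fx=3.4,fy=3.4,interpolation=cv2.INTER_CUBIC); cv2.imwrite('pics/z1.png',big[:,:,::-1])
E
```

```text
bar
255 [0.4541 0.3718 0.1252] [454.7 373.3] [108.4  14.4] 28.26 med z 0.1256
[-0.88300276 -0.4693678 ] -152.00673342422192
tote walls
742 [0.4562 0.3736 0.0486] [454.4 373.7] [150.2 188.2] 28.18 med z 0.0511
mat
2635 [0.445  0.3664 0.0043] [449.7 375.2] [399.4 349.7] 0.13 med z 0.0036
rim
1313 [ 0.6    -0.2872  0.1075] [ 599.8 -283.4] [217.6 247.6] 0.1 med z 0.108
cheeks/stop
1539 [ 0.7646 -0.2868  0.1045] [ 755.6 -286.2] [248.6 200.4] 87.43 med z 0.1049
handle
50 [ 0.5238 -0.1444  0.1452] [ 524.4 -146.3] [17.4 15.7] 89.57 med z 0.1474
bar
864 [ 0.5966 -0.1692  0.0961] [ 598.6 -168.4] [ 60.5 202.2] 89.67 med z 0.0981
tote 0.7 [222. 244.] [0.457 0.373 0.031] [456. 381.] [162. 199.] 27.8
crate 0.88 [455. 197.] [ 0.592 -0.289  0.07 ] [ 587. -306.] [285. 193.] 87.8
crate 0.55 [442. 143.] [ 0.716 -0.267  0.054] [ 680. -301.] [322. 441.] 86.6
mat 0.82 [235. 268.] [0.442 0.367 0.003] [452. 374.] [233. 232.] 1.4
mat 0.48 [223. 244.] [0.458 0.372 0.032] [458. 378.] [161. 192.] 28.4
pull1 0.72 [303. 180.] [0.645 0.146 0.028] [645. 145.] [75. 15.] 79.6
pull1 0.7 [299. 210.] [0.554 0.152 0.028] [554. 153.] [16. 79.] 8.9
pull1 0.66 [335. 211.] [0.56  0.056 0.028] [560.  57.] [16. 77.] 32.4
pull1 0.65 [298. 246.] [0.457 0.148 0.028] [457. 148.] [79. 16.] 61.4
pull1 0.43 [330. 179.] [0.648 0.057 0.027] [649.  56.] [77. 16.] 87.7
hammer 0.63 [309. 132.] [0.786 0.129 0.02 ] [770. 116.] [222.  90.] 69.9
hammer 0.53 [221. 264.] [0.392 0.37  0.033] [392. 366.] [16. 32.] 13.3
hammer 0.35 [298. 208.] [0.553 0.152 0.028] [554. 152.] [16. 77.] 9.1
wax_jar 0.65 [236. 167.] [0.675 0.335 0.046] [677. 338.] [61. 63.] 80.1
stop_handle 0.78 [411. 208.] [ 0.569 -0.151  0.094] [ 577. -158.] [ 23. 130.] 81.1
```

View pics/z1.png

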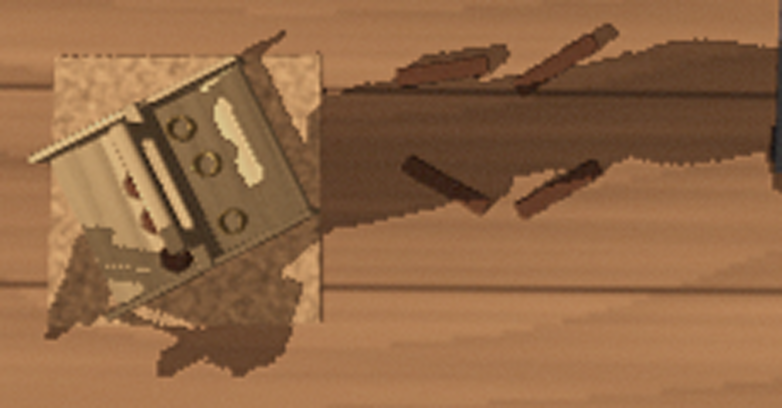

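```bash
python3 - <<'E'
from h import *
p=snapshot('top')
big=cv2.resize(p['img'][90:260,385:525],None,fx=3.5,fy=3.5,interpolation=cv2.INTER_CUBIC); cv2.imwrite('pics/z2.png',big[:,:,::-1])
P=cloud(p,np.ones((400,640),bool))
m=(P[:,0]>.45)&(P[:,0]<.9)&(P[:,1]>-.45)&(P[:,1]<-.1)&(P[:,2]>.098)&(P[:,2]<.122)
q=P[m][:,:2]
# occupancy image 1.5mm
im=np.zeros((320,240),np.uint8)
for x,y in q: im[int((0.92-x)/.0015),int((-.1-y)/.0015)]=255
cv2.imwrite('pics/occ.png',cv2.resize(im,None,fx=1.8,fy=1.8,interpolation=cv2.INTER_NEAREST))
np.save('rim.npy',P[m])
E
```

```text
(no output)
```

View pics/z2.png

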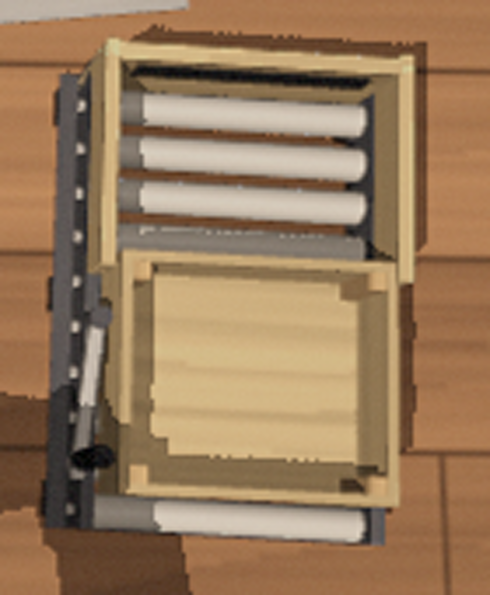

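View pics/occ.png

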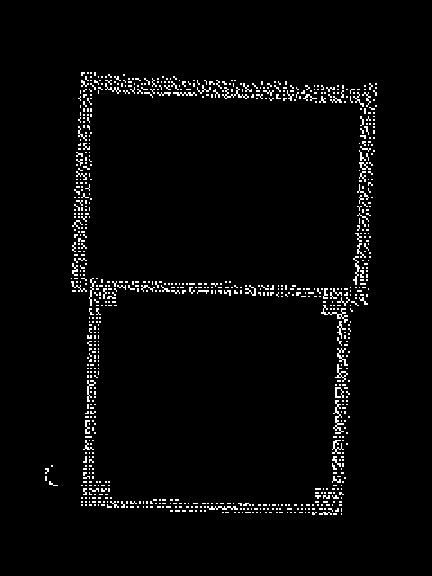

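```bash
python3 - <<'E'
from h import *
q=np.load('rim.npy')[:,:2]; px=q
from scipy.optimize import minimize
def rectd(l,hx,hy): # distance to rect outline
    a=np.abs(l)-[hx,hy]; out=np.hypot(*np.maximum(a,0).T); ins=np.minimum(a.max(1),0); return np.abs(out+ins)
cr=q[(q[:,0]<.678)&(q[:,1]<-.155)]
def loc(q,c,t): R=np.array([[np.cos(t),-np.sin(t)],[np.sin(t),np.cos(t)]]); return (q-c)@R
def f(v): return np.minimum(rectd(loc(cr,v[:2],v[2]),.091,.104),.012).mean()
best=min((minimize(f,[.59,-.285,t],method='Nelder-Mead',options=dict(xatol=1e-5,fatol=1e-7,initial_simplex=None)) for t in (-.03,-.05,-.02)),key=lambda r:r.fun); print('crate',best.x.round(4),best.fun)
# stop inner region
t=best.x[2]; c=best.x[:2]; l=loc(q,c,t)
b=l[l[:,0]>.12]
print('cheeks y',np.percentile(b[b[:,1]>.08][:,1],[2,50,98]).round(4),np.percentile(b[b[:,1]<-.08][:,1],[2,50,98]).round(4))
s=b[np.abs(b[:,1])<.09]; s=s[s[:,0]>.18];print('stop x',np.percentile(s[:,0],[2,50,98]).round(4)); a=np.polyfit(s[:,1],s[:,0],1);print('slope',a)
for e in (1,-1):
    w=b[(e*b[:,1]>.09)&(b[:,0]<.28)]; print('cheek slope',np.polyfit(w[:,0],w[:,1],1))
E
```

```text
crate [ 0.5877 -0.2785 -0.0404] 0.0033444374526536893
cheeks y [0.0849 0.1158 0.1225] [-0.1239 -0.1158 -0.0827]
stop x [0.2513 0.2575 0.2655]
slope [0.00238726 0.25763326]
cheek slope [-0.0697127   0.12883374]
cheek slope [ 0.06183167 -0.12777392]
```

Request:
carry_out([
  [0.035, -0.03, 0],
  [0.07, -0.06, 0],
  [0.105, -0.09, 0],
  [0.14, -0.12, 0],
  [0.175, -0.15, 0],
  [0.21, -0.18, 0],
  [0.258, -0.22, 0],
  [0.258, -0.22, 0],
], roll=[0.1, 0.2, 0.3, 0.4, 0.5, 0.6, 0.7, 0.812])

```text
clock: 2.52
tool_pos: [0.4515, 0.3755, 0.2579]
eef_rot: [-0.246, 0.969, 0.0, 0.0]
contact_force: [-0.0, -0.1, -0.2]
opening: 0.998
```

```bash
cat >> h.py <<'E'
def yaw():
    from scipy.spatial.transform import Rotation as R
    s=status.get_state(); y=R.from_quat(s['eef_rot']).as_matrix()[:,1]; return np.degrees(np.arctan2(y[1],y[0]))
def st():
    s=status.get_state(); print('t',round(float(s['clock']),2),'pos',s['tool_pos'].round(4),'jawyaw',round(yaw(),2),'F',s['contact_force'].round(2),'open',round(float(s['opening']),3),'q',s['q'].round(2))
E
python3 - <<'E'
from h import *
st(); p=snapshot('wrist'); save(p,'w1')
P=cloud(p,np.ones((400,640),bool))
m=(P[:,2]>.115)&(P[:,2]<.14)&(abs(P[:,0]-.455)<.09)&(abs(P[:,1]-.373)<.09); q=P[m]
if len(q): print(len(q),np.median(q[:,2]),cv2.minAreaRect((q[:,:2]*1000).astype(np.float32)))
E
```

```text
t 2.52 pos [0.4515 0.3755 0.2579] jawyaw 118.49 F [-0.04 -0.06 -0.22] open 0.998 q [-0.5   0.67 -0.47  1.67  0.37  0.89  0.95]
2051 0.12657031296687166 ((454.3056945800781, 372.892333984375), (108.78781127929688, 14.026427268981934), 27.89156150817871)
```

View pics/w1.png

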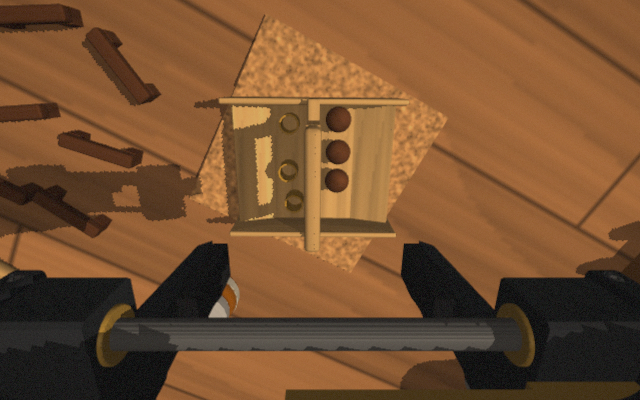

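Request:
carry_out([
  [0.0028, -0.0026, -0.035],
  [0.0028, -0.0026, -0.07],
  [0.0028, -0.0026, -0.1],
  [0.0028, -0.0026, -0.125],
  [0.0028, -0.0026, -0.141],
  [0.0028, -0.0026, -0.141],
  [0.0028, -0.0026, -0.141],
], roll=[-0.006, -0.006, -0.006, -0.006, -0.006, -0.006, -0.006])

```text
clock: 3.15
tool_pos: [0.464, 0.3631, 0.1157]
eef_rot: [-0.239, 0.971, -0.005, 0.002]
contact_force: [0.6, 0.5, -0.1]
opening: 1.002
```

Request:
carry_out([
  [0, 0, 0],
  [0, 0, 0],
  [0, 0, 0],
  [0, 0, 0],
  [0, 0, 0],
  [0, 0, 0],
  [0, 0, 0],
  [0, 0, 0],
], roll=[0, 0, 0, 0, 0, 0, 0, 0], gripper=0, grip_force=18)

```text
clock: 3.82
tool_pos: [0.4637, 0.364, 0.1158]
eef_rot: [-0.239, 0.971, -0.004, 0.002]
contact_force: [-0.8, 2.6, -1.4]
opening: 0.42
```

Request:
carry_out([
  [0, 0, 0.01],
  [0, 0, 0.02],
  [0, 0, 0.03],
  [0, 0, 0.045],
  [0, 0, 0.06],
  [0, 0, 0.06],
], roll=[0, 0, 0, 0, 0, 0])

```text
clock: 4.32
tool_pos: [0.4655, 0.3647, 0.1795]
eef_rot: [-0.239, 0.971, -0.003, 0.005]
contact_force: [0.1, 0.6, 0.9]
opening: 0.007
```

```bash
python3 - <<'E'
from h import *
st(); p=snapshot('scene'); save(p,'s1')
E
```

```text
t 4.32 pos [0.4655 0.3647 0.1795] jawyaw 117.61 F [0.1  0.55 0.91] open 0.007 q [-0.51  0.77 -0.41  1.74  0.45  0.72  0.89]
```

View pics/s1.png

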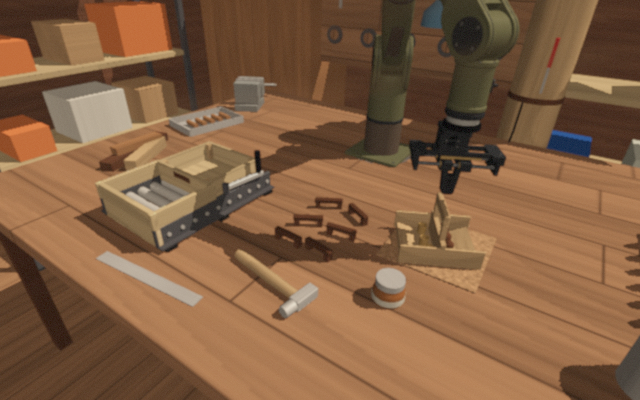

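```bash
cat >> h.py <<'E'
def bar(p,z0=.115,z1=.14,c=(.455,.373),r=.1):
    P=cloud(p,np.ones((400,640),bool))
    m=(P[:,2]>z0)&(P[:,2]<z1)&(abs(P[:,0]-c[0])<r)&(abs(P[:,1]-c[1])<r); q=P[m]
    print(len(q),np.median(q[:,2]).round(4),cv2.minAreaRect((q[:,:2]*1000).astype(np.float32)))
E
python3 - <<'E'
from h import *
st();p=snapshot('wrist'); save(p,'w2'); bar(p); st()
E
```

```text
t 4.37 pos [0.465  0.3642 0.178 ] jawyaw 117.61 F [ 0.28 -0.3  -0.31] open 0.005 q [-0.51  0.77 -0.41  1.74  0.45  0.72  0.89]
2685 0.1266 ((459.5450439453125, 363.3077392578125), (108.46246337890625, 13.954778671264648), 27.16672134399414)
t 4.42 pos [0.4644 0.3637 0.1768] jawyaw 117.62 F [-1.1  -0.85  0.01] open 0.009 q [-0.52  0.77 -0.41  1.75  0.45  0.72  0.89]
```

Request:
carry_out([
  [0, 0, 0.03],
  [0, 0, 0.06],
  [0, 0, 0.06],
  [0, 0, 0.06],
], roll=[0, 0, 0, 0], gripper=0.6)

```text
clock: 4.75
tool_pos: [0.465, 0.3638, 0.2376]
eef_rot: [-0.238, 0.971, -0.004, 0.004]
contact_force: [-0.3, -0.0, -0.4]
opening: 0.284
```

```bash
python3 - <<'E'
from h import *
st();p=snapshot('wrist'); save(p,'w3'); bar(p); st()
p=snapshot('top'); bar(p); st()
E
```

```text
t 4.75 pos [0.465  0.3638 0.2376] jawyaw 117.59 F [-0.28 -0.03 -0.37] open 0.284 q [-0.49  0.69 -0.45  1.69  0.39  0.85  0.94]
2399 0.1266 ((459.56365966796875, 363.51861572265625), (108.7093734741211, 13.726728439331055), 27.350799560546875)
t 4.8 pos [0.4644 0.363  0.2364] jawyaw 117.6 F [-0.47  0.23 -0.22] open 0.329 q [-0.49  0.69 -0.45  1.69  0.39  0.85  0.94]
89 0.1255 ((427.97393798828125, 347.5002746582031), (37.14311981201172, 14.723572731018066), 29.140661239624023)
t 4.85 pos [0.4641 0.3627 0.2357] jawyaw 117.61 F [-0.21  1.02 -0.01] open 0.373 q [-0.49  0.69 -0.45  1.69  0.39  0.85  0.94]
```

View pics/w3.png

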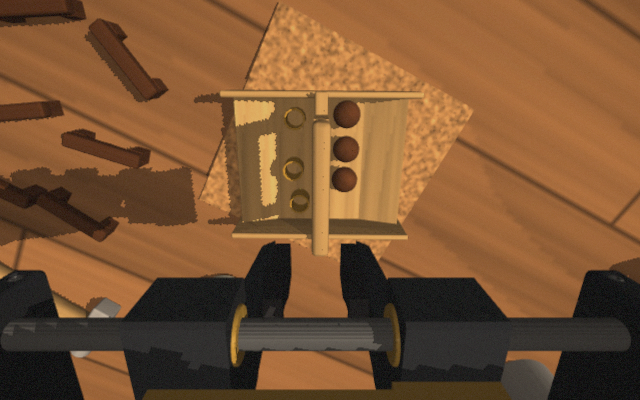

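Request:
carry_out([
  [-0.0045, 0.0008, -0.03],
  [-0.0045, 0.0008, -0.06],
  [-0.0045, 0.0008, -0.09],
  [-0.0045, 0.0008, -0.119],
  [-0.0045, 0.0008, -0.119],
  [-0.0045, 0.0008, -0.119],
  [-0.0045, 0.0008, -0.119],
], roll=[0, 0, 0, 0, 0, 0, 0])

```text
clock: 5.43
tool_pos: [0.4596, 0.3638, 0.1171]
eef_rot: [-0.239, 0.971, -0.005, 0.002]
contact_force: [0.4, 0.2, 0.0]
opening: 0.598
```

Request:
carry_out([
  [0, 0, 0],
  [0, 0, 0],
  [0, 0, 0],
  [0, 0, 0],
  [0, 0, 0],
  [0, 0, 0],
  [0, 0, 0],
  [0, 0, 0],
], roll=[0, 0, 0, 0, 0, 0, 0, 0], gripper=0, grip_force=18)

```text
clock: 6.1
tool_pos: [0.4597, 0.3641, 0.1174]
eef_rot: [-0.239, 0.971, -0.004, 0.002]
contact_force: [-0.4, 0.5, 1.9]
opening: 0.156
```

Request:
carry_out([
  [0, 0, 0],
  [0, 0, 0],
  [0, 0, 0],
  [0, 0, 0],
  [0, 0, 0],
  [0, 0, 0],
], roll=[0, 0, 0, 0, 0, 0])

```text
clock: 6.6
tool_pos: [0.4597, 0.3641, 0.1174]
eef_rot: [-0.239, 0.971, -0.004, 0.002]
contact_force: [-0.8, 1.4, 1.6]
opening: 0.156
```

```bash
python3 - <<'E'
from h import *
st()
E
```

```text
t 6.6 pos [0.4597 0.3641 0.1174] jawyaw 117.61 F [-0.77  1.42  1.63] open 0.156 q [-0.55  0.85 -0.35  1.79  0.5   0.59  0.83]
```

Request:
carry_out([
  [0, 0, 0.008],
  [0, 0, 0.025],
  [0, 0, 0.05],
  [0, 0, 0.08],
  [0, 0, 0.11],
  [0, 0, 0.14],
  [0, 0, 0.165],
  [0, 0, 0.18],
], roll=[0, 0, 0, 0, 0, 0, 0, 0])

```text
clock: 7.27
tool_pos: [0.4597, 0.3641, 0.2999]
eef_rot: [-0.239, 0.971, -0.004, 0.003]
contact_force: [0.7, 0.4, -5.4]
opening: 0.155
```

```bash
python3 - <<'E'
from h import *
st();p=snapshot('scene'); save(p,'s2'); st()
E
```

```text
t 7.27 pos [0.4597 0.3641 0.2999] jawyaw 117.62 F [ 0.65  0.45 -5.43] open 0.155 q [-0.47  0.62 -0.49  1.63  0.34  0.98  0.98]
t 7.32 pos [0.4605 0.3649 0.302 ] jawyaw 117.6 F [ 0.41  0.47 -3.11] open 0.157 q [-0.47  0.62 -0.49  1.62  0.34  0.98  0.98]
```

View pics/s2.png

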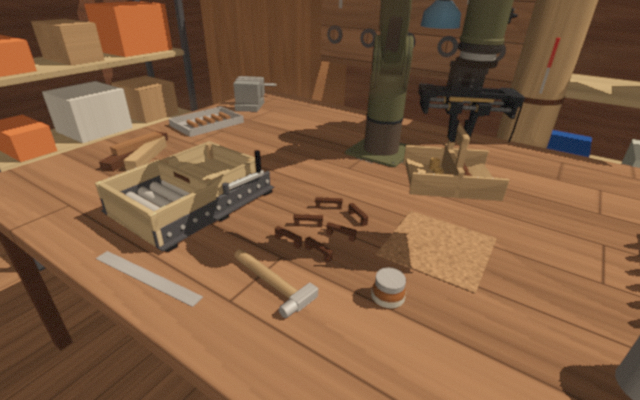

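Request:
carry_out([
  [0.002, -0.01, 0],
  [0.005, -0.03, 0],
  [0.01, -0.06, 0],
  [0.015, -0.09, 0],
  [0.02, -0.12, 0],
  [0.026, -0.15, 0],
  [0.031, -0.18, 0],
  [0.036, -0.21, 0],
], roll=[-0.01, -0.02, -0.04, -0.06, -0.08, -0.1, -0.12, -0.14])

```text
clock: 7.98
tool_pos: [0.4951, 0.1515, 0.3001]
eef_rot: [-0.169, 0.986, -0.005, 0.002]
contact_force: [0.5, 0.5, -5.1]
opening: 0.158
```

Request:
carry_out([
  [0.006, -0.04, 0],
  [0.011, -0.07, 0],
  [0.016, -0.1, 0],
  [0.021, -0.13, 0],
  [0.026, -0.16, 0],
  [0.032, -0.19, 0],
  [0.037, -0.22, 0],
  [0.042, -0.25, 0],
], roll=[-0.02, -0.04, -0.06, -0.08, -0.1, -0.12, -0.14, -0.16])

```text
clock: 8.65
tool_pos: [0.535, -0.1011, 0.2981]
eef_rot: [-0.089, 0.996, -0.005, -0.001]
contact_force: [0.4, 0.3, -4.8]
opening: 0.156
```

```bash
python3 - <<'E'
from h import *
st()
E
```

```text
t 8.65 pos [ 0.535  -0.1011  0.2981] jawyaw 100.2 F [ 0.35  0.3  -4.75] open 0.156 q [ 0.36  0.55 -0.42  1.75  0.29  0.9   1.56]
```

Request:
carry_out([
  [0.008, -0.045, 0],
  [0.015, -0.08, 0],
  [0.022, -0.12, 0],
  [0.029, -0.155, 0],
  [0.036, -0.19, 0],
  [0.042, -0.222, 0],
  [0.047, -0.247, 0],
  [0.049, -0.262, 0],
], roll=[-0.03, -0.06, -0.09, -0.12, -0.15, -0.18, -0.21, -0.218])

```text
clock: 9.32
tool_pos: [0.5811, -0.3682, 0.2949]
eef_rot: [0.023, 1.0, -0.005, -0.004]
contact_force: [-1.0, 0.0, -6.4]
opening: 0.156
```

Request:
carry_out([
  [0, 0, 0],
  [0, 0, 0],
], roll=[0, 0])

```text
clock: 9.48
tool_pos: [0.5779, -0.3699, 0.2916]
eef_rot: [0.025, 1.0, -0.005, -0.008]
contact_force: [-0.1, -0.3, -6.2]
opening: 0.156
```

```bash
python3 - <<'E'
from h import *
st();p=snapshot('wrist'); save(p,'w4'); p=snapshot('scene'); save(p,'s3'); st()
E
```

```text
t 9.48 pos [ 0.5779 -0.3699  0.2916] jawyaw 87.16 F [-0.06 -0.26 -6.16] open 0.156 q [ 0.66  0.76 -0.34  1.3   0.27  1.13  1.81]
t 9.58 pos [ 0.58   -0.3663  0.2933] jawyaw 87.44 F [ 1.02  0.35 -5.44] open 0.159 q [ 0.66  0.76 -0.34  1.3   0.27  1.13  1.81]
```

View pics/w4.png

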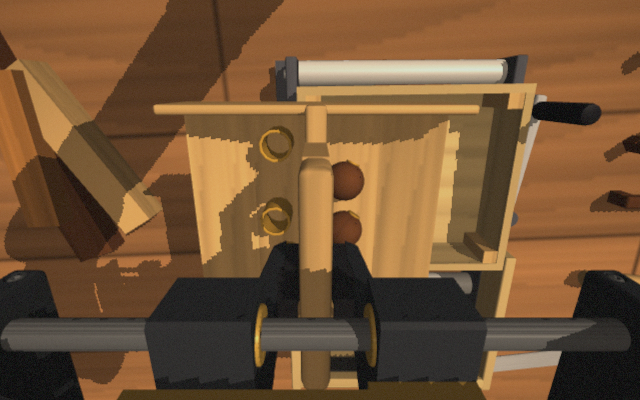

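View pics/s3.png

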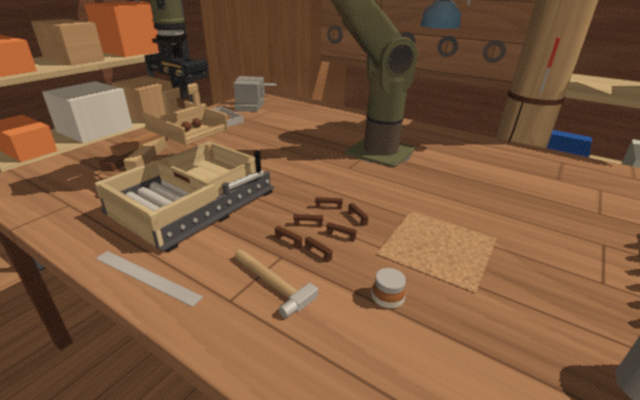

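Request:
carry_out([
  [0.002, 0.0015, -0.01],
  [0.0043, 0.0029, -0.025],
  [0.0043, 0.0029, -0.042],
  [0.0043, 0.0029, -0.055],
  [0.0043, 0.0029, -0.062],
  [0.0043, 0.0029, -0.062],
  [0.0043, 0.0029, -0.062],
], roll=[0.004, 0.004, 0.004, 0.004, 0.004, 0.004, 0.004])

```text
clock: 10.17
tool_pos: [0.5845, -0.3623, 0.2311]
eef_rot: [0.02, 1.0, -0.003, -0.006]
contact_force: [0.1, -1.7, -5.5]
opening: 0.16
```

```bash
python3 - <<'E'
from h import *
st();p=snapshot('wrist'); save(p,'w5');
p=snapshot('scene');cv2.imwrite('pics/s5.png',cv2.resize(p['img'][20:260,80:320],None,fx=2.5,fy=2.5)[:,:,::-1]);st()
E
```

```text
t 10.17 pos [ 0.5845 -0.3623  0.2311] jawyaw 87.75 F [ 0.13 -1.66 -5.54] open 0.16 q [ 0.65  0.82 -0.33  1.37  0.3   1.01  1.78]
t 10.27 pos [ 0.5851 -0.3632  0.2323] jawyaw 87.7 F [-0.7  -0.01 -5.97] open 0.156 q [ 0.65  0.82 -0.33  1.37  0.3   1.01  1.78]
```

View pics/w5.png

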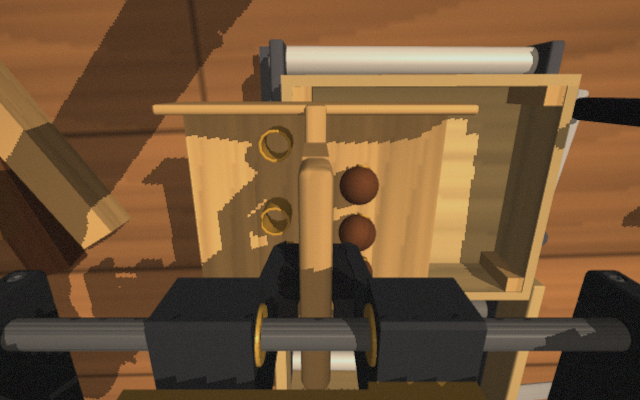

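View pics/s5.png

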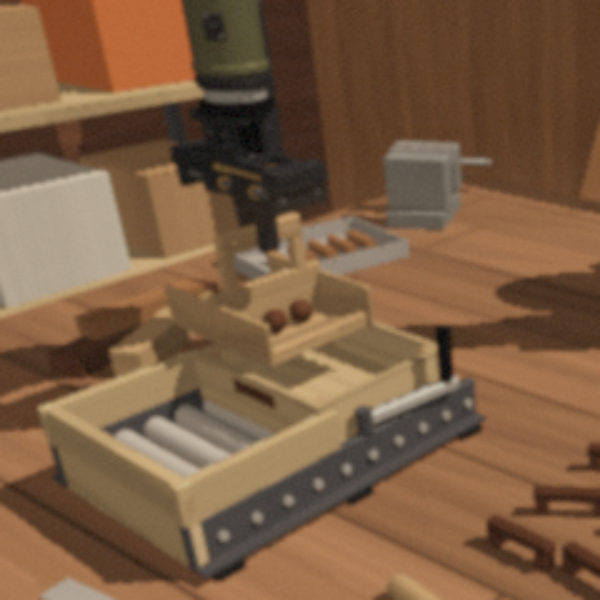

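Request:
carry_out([
  [0, 0, -0.004],
  [0, 0.001, -0.008],
  [0, 0.006, -0.01],
  [0, 0.012, -0.012],
  [0, 0.018, -0.013],
  [0, 0.024, -0.015],
  [0, 0.024, -0.015],
], roll=[0, 0, 0, 0, 0, 0, 0], grip_force=11)

```text
clock: 10.85
tool_pos: [0.5859, -0.3374, 0.2178]
eef_rot: [0.019, 1.0, -0.004, -0.004]
contact_force: [0.2, -0.6, 1.4]
opening: 0.183
```

```bash
python3 - <<'E'
from h import *
st();p=snapshot('wrist'); save(p,'w6');
p=snapshot('scene');cv2.imwrite('pics/s6.png',cv2.resize(p['img'][20:260,80:320],None,fx=2.5,fy=2.5)[:,:,::-1]);st()
E
```

```text
t 10.85 pos [ 0.5859 -0.3374  0.2178] jawyaw 87.82 F [ 0.2  -0.63  1.38] open 0.183 q [ 0.61  0.82 -0.33  1.43  0.31  0.95  1.74]
t 10.95 pos [ 0.5858 -0.3384  0.2182] jawyaw 87.75 F [-0.76  0.66  3.78] open 0.185 q [ 0.62  0.82 -0.33  1.42  0.31  0.96  1.74]
```

View pics/s6.png

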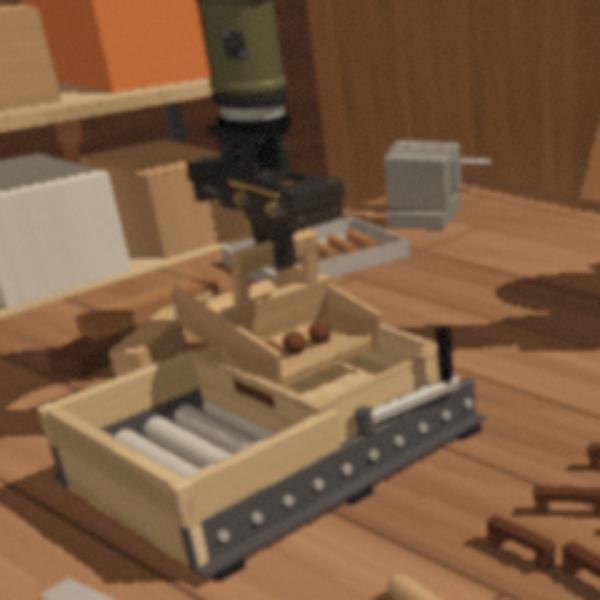

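View pics/w6.png

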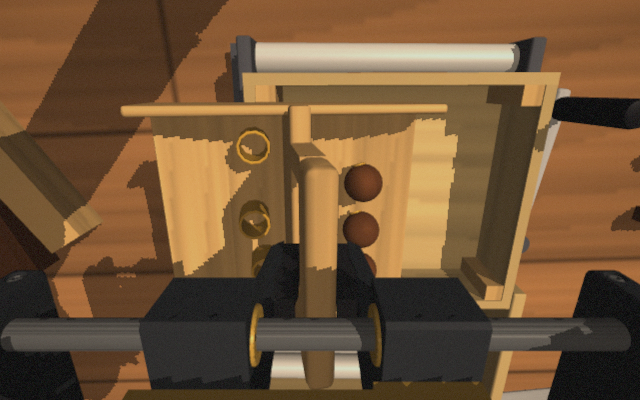

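Request:
carry_out([
  [0, 0.005, -0.003],
  [0, 0.01, -0.006],
  [0, 0.015, -0.009],
  [0, 0.02, -0.012],
  [0, 0.025, -0.016],
  [0, 0.03, -0.02],
  [0, 0.03, -0.02],
], roll=[0, 0, 0, 0, 0, 0, 0], grip_force=11)

```text
clock: 11.53
tool_pos: [0.586, -0.3085, 0.1982]
eef_rot: [0.019, 1.0, -0.005, -0.004]
contact_force: [0.7, -1.2, 4.2]
opening: 0.235
```

```bash
python3 - <<'E'
from h import *
st();p=snapshot('wrist'); save(p,'w7');
p=snapshot('scene');cv2.imwrite('pics/s7.png',cv2.resize(p['img'][20:260,80:320],None,fx=2.5,fy=2.5)[:,:,::-1]);st()
E
```

```text
t 11.53 pos [ 0.586  -0.3085  0.1982] jawyaw 87.78 F [ 0.68 -1.25  4.17] open 0.235 q [ 0.57  0.82 -0.32  1.49  0.32  0.88  1.68]
t 11.63 pos [ 0.586  -0.3086  0.1983] jawyaw 87.74 F [ 0.86 -1.33  3.09] open 0.234 q [ 0.57  0.82 -0.32  1.49  0.31  0.89  1.68]
```

View pics/s7.png

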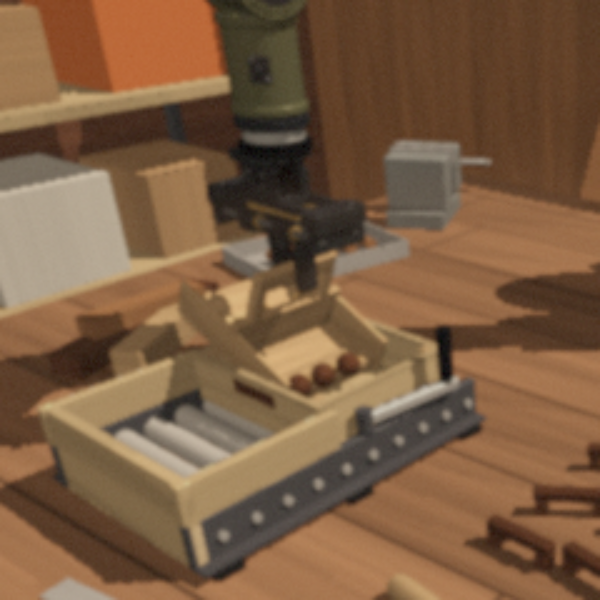

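View pics/w7.png

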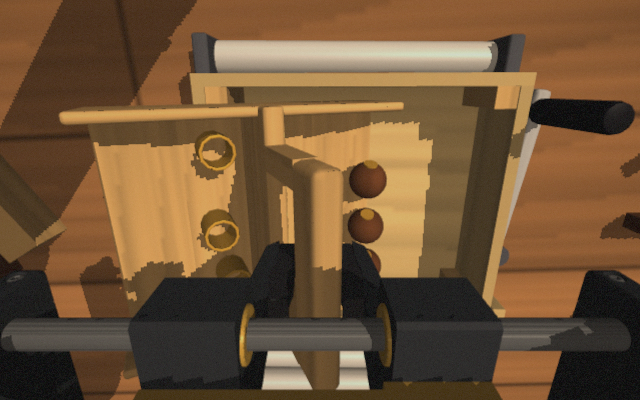

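Request:
carry_out([
  [0, 0.003, -0.003],
  [0, 0.006, -0.005],
  [0, 0.009, -0.007],
  [0, 0.009, -0.007],
  [0, 0.009, -0.007],
  [0, 0.009, -0.007],
  [0, 0.009, -0.007],
  [0, 0.009, -0.007],
], roll=[0, 0, 0, 0, 0, 0, 0, 0])

```text
clock: 12.3
tool_pos: [0.5872, -0.3043, 0.1942]
eef_rot: [0.021, 1.0, -0.008, -0.001]
contact_force: [-0.9, -7.5, 14.9]
opening: 0.241
```

```bash
python3 - <<'E'
from h import *
st();p=snapshot('wrist'); save(p,'w8');
p=snapshot('scene');cv2.imwrite('pics/s8.png',cv2.resize(p['img'][20:260,80:320],None,fx=2.5,fy=2.5)[:,:,::-1]);st()
E
```

```text
t 12.3 pos [ 0.5872 -0.3043  0.1942] jawyaw 87.55 F [-0.93 -7.48 14.95] open 0.241 q [ 0.56  0.82 -0.31  1.51  0.32  0.86  1.66]
t 12.4 pos [ 0.5872 -0.3044  0.1942] jawyaw 87.54 F [-1.34 -6.98 14.72] open 0.243 q [ 0.56  0.82 -0.31  1.51  0.32  0.86  1.66]
```

View pics/s8.png

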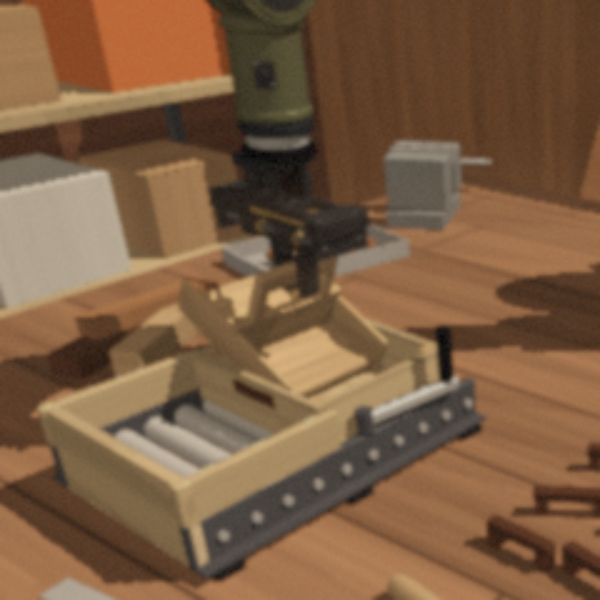

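View pics/w8.png

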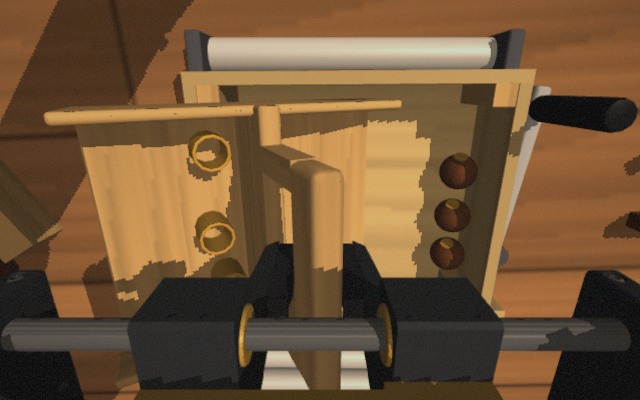

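Request:
carry_out([
  [0, -0.006, 0.006],
  [0, -0.013, 0.012],
  [0, -0.02, 0.017],
  [0, -0.03, 0.024],
  [0, -0.04, 0.031],
  [0, -0.05, 0.038],
  [0, -0.055, 0.045],
  [0, -0.058, 0.055],
], roll=[0, 0, 0, 0, 0, 0, 0, 0])

```text
clock: 13.07
tool_pos: [0.5861, -0.364, 0.2486]
eef_rot: [0.022, 1.0, -0.008, -0.002]
contact_force: [-0.0, -0.2, -5.1]
opening: 0.159
```

Request:
carry_out([
  [0, 0, 0.01],
  [0, 0, 0.02],
  [0, 0, 0.03],
  [0, 0, 0.04],
  [0, 0, 0.04],
  [0, 0, 0.04],
], roll=[0, 0, 0, 0, 0, 0], grip_force=22)

```text
clock: 13.57
tool_pos: [0.5866, -0.3637, 0.2897]
eef_rot: [0.022, 1.0, -0.008, -0.002]
contact_force: [-0.5, 0.1, -5.5]
opening: 0.152
```

```bash
python3 - <<'E'
from h import *
st();p=snapshot('wrist'); save(p,'w9');
p=snapshot('scene');cv2.imwrite('pics/s9.png',cv2.resize(p['img'][20:260,80:320],None,fx=2.5,fy=2.5)[:,:,::-1]);st()
E
```

```text
t 13.57 pos [ 0.5866 -0.3637  0.2897] jawyaw 87.48 F [-0.53  0.07 -5.51] open 0.152 q [ 0.64  0.76 -0.34  1.31  0.28  1.12  1.8 ]
t 13.67 pos [ 0.5857 -0.3636  0.2882] jawyaw 87.46 F [ 0.15 -0.34 -5.42] open 0.157 q [ 0.64  0.76 -0.34  1.31  0.28  1.12  1.8 ]
```

View pics/s9.png

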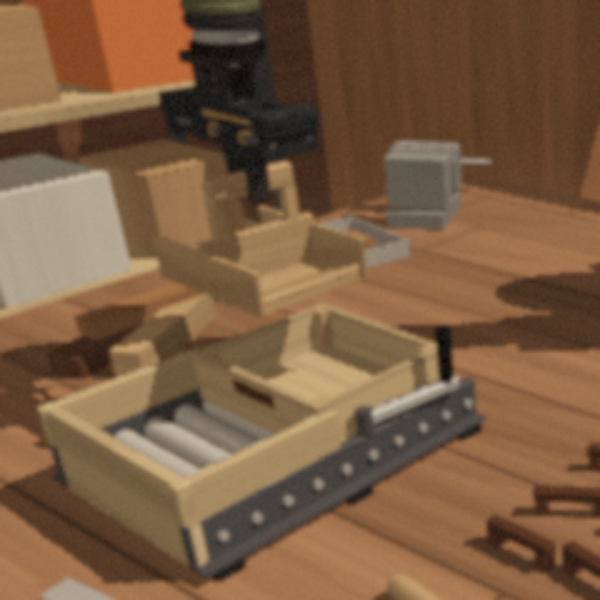

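View pics/w9.png

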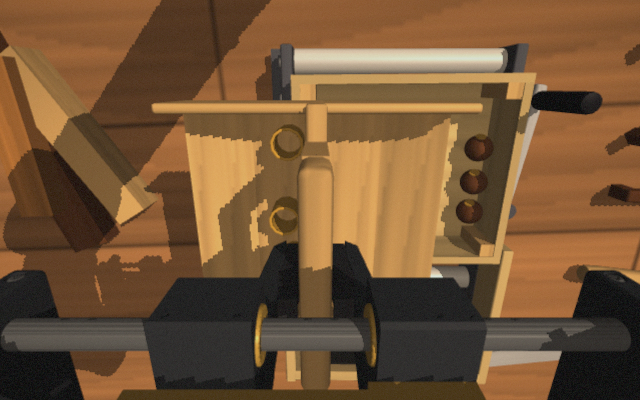

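Request:
carry_out([
  [-0.002, 0.01, 0.003],
  [-0.005, 0.03, 0.006],
  [-0.01, 0.06, 0.01],
  [-0.016, 0.09, 0.01],
  [-0.022, 0.12, 0.01],
  [-0.028, 0.15, 0.01],
  [-0.033, 0.18, 0.01],
  [-0.039, 0.21, 0.01],
], roll=[0, 0, 0, 0, 0, 0, 0, 0])

```text
clock: 14.33
tool_pos: [0.5458, -0.1513, 0.2981]
eef_rot: [0.022, 1.0, -0.008, -0.003]
contact_force: [0.3, 0.6, -5.0]
opening: 0.156
```

Request:
carry_out([
  [-0.007, 0.04, 0],
  [-0.012, 0.07, 0],
  [-0.018, 0.1, 0],
  [-0.024, 0.13, 0],
  [-0.029, 0.16, 0],
  [-0.035, 0.19, 0],
  [-0.04, 0.22, 0],
  [-0.046, 0.25, 0],
], roll=[0, 0, 0, 0, 0, 0, 0, 0])

```text
clock: 15.0
tool_pos: [0.4987, 0.1006, 0.2982]
eef_rot: [0.022, 1.0, -0.008, -0.003]
contact_force: [-0.0, -0.1, -5.1]
opening: 0.154
```

```bash
python3 - <<'E'
from h import *
st();p=snapshot('top'); save(p,'t2');P=cloud(p,np.ones((400,640),bool))
hsv=cv2.cvtColor(p['img'],cv2.COLOR_RGB2HSV)
for r in cut_out(p,'mat')[:2]:
    c=cloud(p,r['region']); print(r['confidence'],cv2.minAreaRect((c[:,:2]*1000).astype(np.float32)))
E
```

```text
t 15.0 pos [0.4987 0.1006 0.2982] jawyaw 87.53 F [-0.   -0.09 -5.13] open 0.154 q [-0.06  0.5  -0.36  1.85  0.24  0.85  0.98]
```

View pics/t2.png

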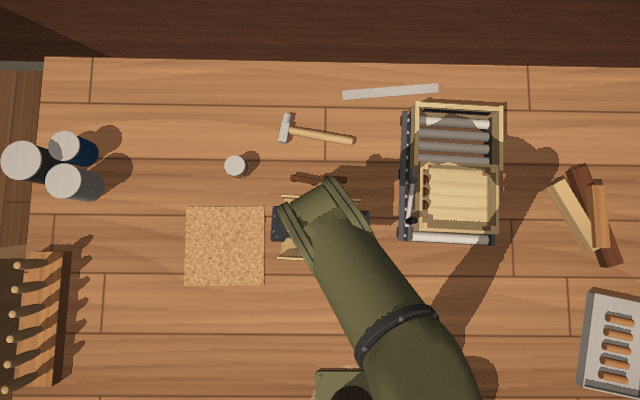

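```bash
python3 - <<'E'
from h import *
p=snapshot('top'); st()
for uv in [(185,206),(265,206),(265,285.5),(185,285.5),(225,245.7)]: print(onz(p,*uv,.004).round(4))
E
```

```text
t 15.15 pos [0.4984 0.103  0.2985] jawyaw 87.93 F [ 0.43 -2.57 -4.62] open 0.155 q [-0.07  0.5  -0.36  1.85  0.24  0.85  0.98]
[0.5649 0.4913 0.004 ]
[0.5679 0.2559 0.004 ]
[0.3369 0.2497 0.004 ]
[0.3349 0.4799 0.004 ]
[0.45   0.3694 0.004 ]
```

Request:
carry_out([
  [-0.003, 0.015, 0],
  [-0.008, 0.045, 0],
  [-0.016, 0.085, 0],
  [-0.024, 0.13, 0],
  [-0.031, 0.17, 0],
  [-0.039, 0.215, 0],
  [-0.045, 0.25, 0],
  [-0.048, 0.267, 0],
], roll=[0, 0, 0, 0, 0, 0, 0, 0])

```text
clock: 15.82
tool_pos: [0.4472, 0.3771, 0.2987]
eef_rot: [0.015, 1.0, -0.003, -0.004]
contact_force: [-1.1, 2.9, -4.9]
opening: 0.158
```

Request:
carry_out([
  [0, 0, 0],
  [0, 0, 0],
  [0, 0, -0.02],
  [0, 0, -0.05],
  [0, 0, -0.08],
  [0, 0, -0.11],
  [0, 0, -0.14],
  [0, 0, -0.16],
], roll=[0, 0, 0, 0, 0, 0, 0, 0])

```text
clock: 16.48
tool_pos: [0.4478, 0.3726, 0.1362]
eef_rot: [0.017, 1.0, -0.006, -0.005]
contact_force: [0.0, -0.9, -5.3]
opening: 0.158
```

```bash
python3 - <<'E'
from h import *
st()
E
```

```text
t 16.48 pos [0.4478 0.3726 0.1362] jawyaw 88.08 F [ 0.05 -0.94 -5.32] open 0.158 q [-0.62  0.81 -0.27  1.78  0.35  0.61  0.44]
```

Request:
carry_out([
  [0.002, -0.001, -0.006],
  [0.002, -0.001, -0.012],
  [0.002, -0.001, -0.017],
  [0.002, -0.001, -0.019],
  [0.002, -0.001, -0.019],
  [0.002, -0.001, -0.019],
], roll=[0, 0, 0, 0, 0, 0])

```text
clock: 16.98
tool_pos: [0.4503, 0.3721, 0.1183]
eef_rot: [0.017, 1.0, -0.005, -0.004]
contact_force: [-0.4, -0.0, -5.1]
opening: 0.155
```

```bash
python3 - <<'E'
from h import *
st(); p=snapshot('wrist'); save(p,'w10'); st()
E
```

```text
t 16.98 pos [0.4503 0.3721 0.1183] jawyaw 88.08 F [-0.45 -0.03 -5.07] open 0.155 q [-0.62  0.84 -0.26  1.79  0.36  0.57  0.43]
t 17.03 pos [0.4502 0.3722 0.1182] jawyaw 88.08 F [-0.03  0.38 -4.57] open 0.158 q [-0.62  0.84 -0.26  1.79  0.36  0.57  0.43]
```

View pics/w10.png

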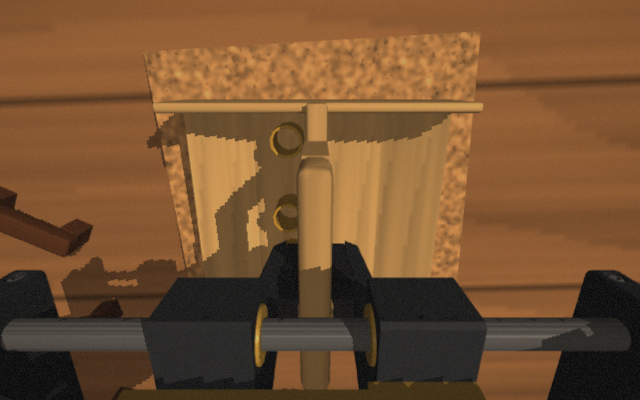

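Request:
carry_out([
  [0, 0, -0.002],
  [0, 0, -0.004],
  [0, 0, -0.005],
  [0, 0, -0.005],
], roll=[0, 0, 0, 0])

```text
clock: 17.37
tool_pos: [0.4504, 0.3729, 0.1158]
eef_rot: [0.017, 1.0, -0.004, -0.003]
contact_force: [-4.0, -2.3, 13.9]
opening: 0.153
```

Request:
carry_out([
  [0, 0, -0.001],
  [0, 0, -0.002],
  [0, 0, -0.002],
], roll=[0, 0, 0])

```text
clock: 17.62
tool_pos: [0.4507, 0.3736, 0.1158]
eef_rot: [0.016, 1.0, -0.004, -0.002]
contact_force: [-3.1, -2.0, 13.4]
opening: 0.157
```

Seated. Release and rise.

Request:
carry_out([
  [0, 0, 0],
  [0, 0, 0],
  [0, 0, 0],
  [0, 0, 0],
  [0, 0, 0],
  [0, 0, 0],
  [0, 0, 0],
  [0, 0, 0],
], roll=[0, 0, 0, 0, 0, 0, 0, 0], gripper=0.6)

```text
clock: 18.28
tool_pos: [0.4507, 0.3736, 0.1157]
eef_rot: [0.016, 1.0, -0.004, -0.002]
contact_force: [-1.0, 0.0, -0.5]
opening: 0.599
```

Request:
carry_out([
  [0, 0, 0.02],
  [0, 0, 0.05],
  [0, 0, 0.09],
  [0, 0, 0.13],
  [0, 0, 0.15],
  [0, 0, 0.15],
], roll=[0, 0, 0, 0, 0, 0], gripper=0.6)

```text
clock: 18.78
tool_pos: [0.4525, 0.3758, 0.2709]
eef_rot: [0.017, 1.0, -0.0, 0.001]
contact_force: [0.3, 0.3, -0.2]
opening: 0.599
```

```bash
python3 - <<'E'
from h import *
st(); p=snapshot('wrist'); save(p,'w11'); bar(p); st()
p=snapshot('top'); save(p,'t3')
for r in cut_out(p,'pull1')[:8]:
    if r['confidence']>.2:
        c=cloud(p,r['region']); c=c[c[:,2]>.018]; rr=cv2.minAreaRect((c[:,:2]*1000).astype(np.float32))
        print('pull',round(r['confidence'],2),np.round(r['pixel']),np.round(rr[0],1),np.round(rr[1]),round(rr[2],1))
P=cloud(p,np.ones((400,640),bool))
m=(P[:,0]>.38)&(P[:,0]<.72)&(P[:,1]>-.05)&(P[:,1]<.25)&(P[:,2]>.02)&(P[:,2]<.036); q=P[m]
im=np.zeros((400,400),np.uint8)
for x,y,_ in q: cv2.circle(im,(int((.25-y)*1000),int((.72-x)*1000)),2,255,-1)
n,l,s,c=cv2.connectedComponentsWithStats(im)
for i in range(1,n):
    if s[i,4]>200:
        v,u=np.nonzero(l==i); rr=cv2.minAreaRect(np.stack([u,v],1).astype(np.float32)); print('blob',np.round([.72-rr[0][1]/1000,.25-rr[0][0]/1000],4),np.round(rr[1]),round(rr[2],1))
E
```

```text
t 18.78 pos [0.4525 0.3758 0.2709] jawyaw 88.09 F [ 0.27  0.34 -0.21] open 0.599 q [-0.57  0.64 -0.34  1.66  0.26  0.89  0.52]
1890 0.1267 ((450.1463623046875, 372.6742248535156), (13.79112720489502, 109.26631164550781), 87.7493667602539)
t 18.83 pos [0.4516 0.3746 0.2681] jawyaw 88.09 F [ 0.39  0.09 -0.79] open 0.599 q [-0.57  0.64 -0.34  1.67  0.26  0.89  0.52]
pull 0.72 [331. 182.] [649.4  56. ] [77. 16.] 88.2
pull 0.68 [304. 182.] [645.8 144.3] [80. 16.] 79.5
pull 0.55 [299. 244.] [457.  147.8] [79. 16.] 61.6
pull 0.53 [442. 144.] [ 660.7 -273.6] [264. 390.] 87.4
pull 0.48 [301. 209.] [554.  152.5] [16. 79.] 8.0
pull 0.47 [331. 212.] [560.2  56.3] [16. 78.] 32.3
pull 0.43 [333. 246.] [454.7  52.5] [16. 80.] 30.4
blob [0.646  0.1448] [84. 21.] 10.3
blob [0.65   0.0565] [81. 21.] 1.2
blob [0.561  0.0563] [20. 83.] 57.7
blob [0.5544 0.153 ] [21. 83.] 81.5
blob [0.4571 0.1484] [82. 20.] 28.2
blob [0.4552 0.0529] [20. 83.] 59.8
```

View pics/w11.png

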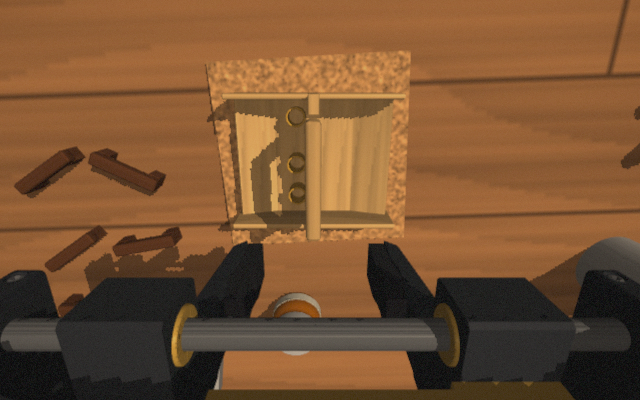

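View pics/t3.png

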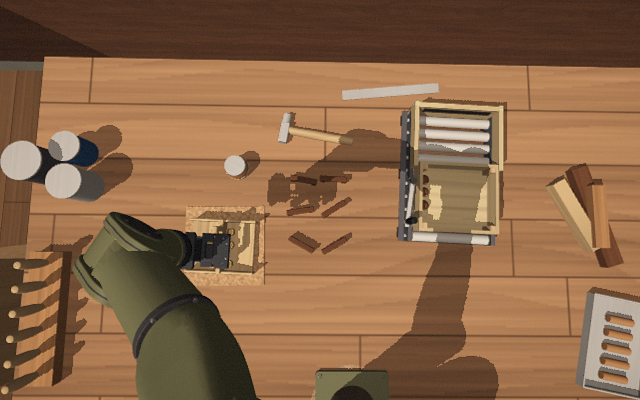

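Request:
carry_out([
  [0.01, -0.03, 0],
  [0.023, -0.065, 0],
  [0.036, -0.103, 0],
  [0.049, -0.14, 0],
  [0.062, -0.18, 0],
  [0.075, -0.22, 0],
  [0.088, -0.255, 0],
  [0.1, -0.29, 0],
], roll=[-0.12, -0.24, -0.36, -0.48, -0.6, -0.72, -0.84, -0.974])

```text
clock: 19.6
tool_pos: [0.5496, 0.0802, 0.2628]
eef_rot: [0.482, 0.876, -0.004, -0.006]
contact_force: [-0.7, -0.0, -0.2]
opening: 0.599
```

```bash
cat >> h.py <<'E'
def pulls(p,lo=(.38,-.1),hi=(.75,.28)):
    P=cloud(p,np.ones((400,640),bool)); out=[]
    m=(P[:,0]>lo[0])&(P[:,0]<hi[0])&(P[:,1]>lo[1])&(P[:,1]<hi[1])&(P[:,2]>.02)&(P[:,2]<.036); q=P[m]
    im=np.zeros((400,400),np.uint8)
    for x,y,_ in q: cv2.circle(im,(int((hi[1]-y)*1000),int((hi[0]-x)*1000)),2,255,-1)
    n,l,s,c=cv2.connectedComponentsWithStats(im)
    for i in range(1,n):
        if s[i,4]>200:
            v,u=np.nonzero(l==i); rr=cv2.minAreaRect(np.stack([u,v],1).astype(np.float32)); w,h=rr[1]; a=rr[2]
            j=-a if w>h else 90-a
            j=(j+90)%180-90
            out.append([hi[0]-rr[0][1]/1000,hi[1]-rr[0][0]/1000,j]); print('pull',np.round(out[-1][:2],4),'jaw',round(j,1),'size',np.round(rr[1]))
    return out
def to(x,y,z,j):
    s=status.get_state(); d=np.array([x,y,z])-s['tool_pos']; r=(j-yaw()+90)%180-90
    print('-> shift',d.round(4),'roll',round(np.radians(r),3))
E
python3 - <<'E'
from h import *
st(); to(.561,.0563,.025,32.3)
E
```

```text
t 19.6 pos [0.5496 0.0802 0.2628] jawyaw 32.43 F [-0.69 -0.01 -0.15] open 0.599 q [-0.17  0.59 -0.09  1.76  0.07  0.8   0.27]
-> shift [ 0.0114 -0.0239 -0.2378] roll -0.002
```

Request:
carry_out([
  [0.008, -0.016, -0.03],
  [0.0114, -0.0239, -0.06],
  [0.0114, -0.0239, -0.1],
  [0.0114, -0.0239, -0.135],
  [0.0114, -0.0239, -0.165],
  [0.0114, -0.0239, -0.165],
  [0.0114, -0.0239, -0.165],
], roll=[0, 0, 0, 0, 0, 0, 0])

```text
clock: 20.18
tool_pos: [0.5588, 0.0559, 0.0956]
eef_rot: [0.481, 0.876, -0.006, -0.008]
contact_force: [-0.0, 0.1, 0.5]
opening: 0.602
```

```bash
python3 - <<'E'
from h import *
p=snapshot('wrist'); save(p,'w12');pulls(p); st(); to(.561,.0563,.025,32.3)
E
```

```text
pull [0.6465 0.1439] jaw -10.2 size [84. 21.]
pull [0.6504 0.0757] jaw -6.3 size [46. 21.]
pull [0.562 0.056] jaw 32.3 size [20. 84.]
pull [0.5552 0.1528] jaw 9.2 size [21. 85.]
pull [0.4562 0.053 ] jaw 29.9 size [20. 84.]
pull [0.4508 0.1338] jaw -29.2 size [51. 21.]
t 20.23 pos [0.5604 0.0562 0.0975] jawyaw 32.44 F [ 0.54 -0.91  0.29] open 0.604 q [-0.14  0.85 -0.06  1.86  0.11  0.45  0.28]
-> shift [ 0.0006  0.0001 -0.0725] roll -0.002
```

View pics/w12.png

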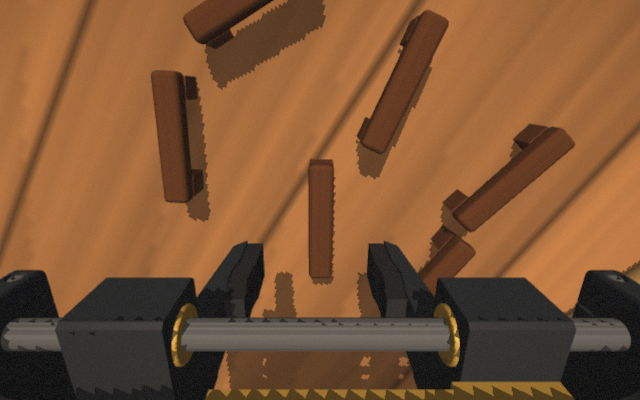

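Request:
carry_out([
  [0.001, 0, -0.03],
  [0.001, 0, -0.055],
  [0.001, 0, -0.072],
  [0.001, 0, -0.072],
  [0.001, 0, -0.072],
], roll=[0, 0, 0, 0, 0])

```text
clock: 20.65
tool_pos: [0.5622, 0.0563, 0.0268]
eef_rot: [0.481, 0.876, -0.005, -0.006]
contact_force: [0.5, 0.7, 0.2]
opening: 0.602
```

Request:
carry_out([
  [0, 0, 0],
  [0, 0, 0],
  [0, 0, 0],
  [0, 0, 0],
  [0, 0, 0],
  [0, 0, 0],
  [0, 0, 0],
  [0, 0, 0],
], roll=[0, 0, 0, 0, 0, 0, 0, 0], gripper=0, grip_force=18)

```text
clock: 21.32
tool_pos: [0.5623, 0.0563, 0.0271]
eef_rot: [0.481, 0.876, -0.004, -0.006]
contact_force: [-0.2, -0.8, 4.7]
opening: 0.181
```

Request:
carry_out([
  [0, 0, 0.02],
  [0, 0, 0.05],
  [0, 0, 0.09],
  [0, 0, 0.13],
  [0, 0, 0.17],
  [0, 0, 0.19],
], roll=[0, 0, 0, 0, 0, 0])

```text
clock: 21.82
tool_pos: [0.5639, 0.0565, 0.2214]
eef_rot: [0.482, 0.876, -0.003, -0.004]
contact_force: [0.4, 0.2, -1.1]
opening: 0.177
```

```bash
cat >> h.py <<'E'
CR=np.array([.5877,-.2785]); CT=-.0404
def slot(lx,ly,z=.09):
    c,s=np.cos(CT),np.sin(CT); w=CR+[lx*c-ly*s, lx*s+ly*c]; print('slot',w.round(4)); to(w[0],w[1],z,np.degrees(CT))
E
python3 - <<'E'
from h import *
st(); slot(.05,-.055)
E
```

```text
t 21.82 pos [0.5639 0.0565 0.2214] jawyaw 32.42 F [ 0.36  0.22 -1.12] open 0.177 q [-0.13  0.66 -0.09  1.78  0.08  0.72  0.3 ]
slot [ 0.6354 -0.3355]
-> shift [ 0.0716 -0.3919 -0.1314] roll -0.606
```

Request:
carry_out([
  [0.005, -0.03, 0],
  [0.012, -0.07, 0],
  [0.02, -0.11, 0],
  [0.028, -0.15, 0],
  [0.035, -0.19, 0],
  [0.042, -0.23, 0],
  [0.05, -0.27, 0],
  [0.057, -0.31, 0],
], roll=[-0.08, -0.16, -0.24, -0.32, -0.4, -0.48, -0.56, -0.606])

```text
clock: 22.48
tool_pos: [0.6207, -0.2553, 0.2211]
eef_rot: [0.722, 0.692, -0.002, -0.005]
contact_force: [0.6, 0.2, -0.8]
opening: 0.18
```

```bash
python3 - <<'E'
from h import *
st(); slot(.05,-.055)
E
```

```text
t 22.48 pos [ 0.6207 -0.2553  0.2211] jawyaw -2.5 F [ 0.57  0.24 -0.84] open 0.18 q [ 0.3   0.8   0.05  1.45 -0.04  0.91  0.31]
slot [ 0.6354 -0.3355]
-> shift [ 0.0148 -0.0802 -0.1311] roll 0.003
```

Request:
carry_out([
  [0.007, -0.035, 0],
  [0.012, -0.06, 0],
  [0.0148, -0.076, 0],
  [0.0148, -0.08, -0.02],
  [0.0148, -0.08, -0.05],
  [0.0148, -0.08, -0.08],
  [0.0148, -0.08, -0.08],
  [0.0148, -0.08, -0.08],
], roll=[0, 0, 0, 0, 0, 0, 0, 0])

```text
clock: 23.15
tool_pos: [0.6341, -0.3344, 0.1392]
eef_rot: [0.722, 0.692, -0.002, -0.007]
contact_force: [0.0, -0.1, 0.2]
opening: 0.175
```

```bash
python3 - <<'E'
from h import *
p=snapshot('wrist'); save(p,'w13'); st(); slot(.05,-.055)
E
```

```text
t 23.2 pos [ 0.6356 -0.3352  0.1414] jawyaw -2.49 F [ 0.12  0.25 -0.06] open 0.18 q [ 0.41  0.95  0.03  1.33 -0.04  0.87  0.41]
slot [ 0.6354 -0.3355]
-> shift [-0.0002 -0.0002 -0.0514] roll 0.003
```

View pics/w13.png

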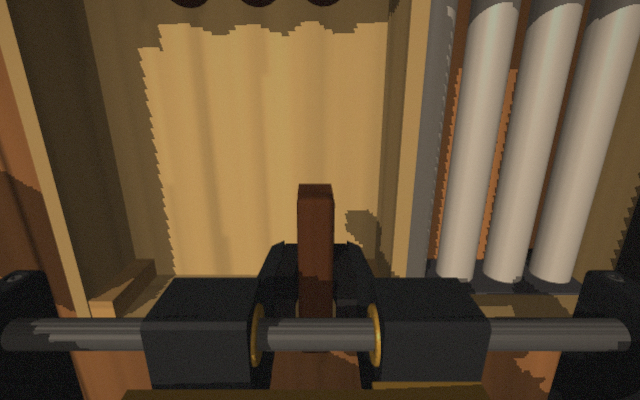

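Request:
carry_out([
  [0, 0, -0.02],
  [0, 0, -0.04],
  [0, 0, -0.052],
  [0, 0, -0.052],
], roll=[0, 0, 0, 0])

```text
clock: 23.53
tool_pos: [0.6349, -0.3347, 0.0885]
eef_rot: [0.722, 0.692, -0.002, -0.006]
contact_force: [-1.1, 0.8, 0.0]
opening: 0.175
```

Request:
carry_out([
  [0, 0, 0],
  [0, 0, 0],
  [0, 0, 0],
  [0, 0, 0],
  [0, 0, 0],
], roll=[0, 0, 0, 0, 0], gripper=0.36)

```text
clock: 23.95
tool_pos: [0.6354, -0.3349, 0.0895]
eef_rot: [0.722, 0.692, -0.002, -0.005]
contact_force: [0.4, -0.0, -0.2]
opening: 0.363
```

Request:
carry_out([
  [0, 0, 0.025],
  [0, 0, 0.06],
  [0, 0, 0.1],
  [0, 0, 0.13],
  [0, 0, 0.13],
], roll=[0, 0, 0, 0, 0])

```text
clock: 24.37
tool_pos: [0.6393, -0.3372, 0.228]
eef_rot: [0.722, 0.692, 0.001, 0.002]
contact_force: [1.3, -0.2, 1.5]
opening: 0.357
```

```bash
python3 - <<'E'
from h import *
p=snapshot('wrist'); save(p,'w14'); p=snapshot('top'); pulls(p); st()
E
```

```text
pull [0.6461 0.1445] jaw -10.3 size [83. 20.]
pull [0.65   0.0565] jaw -1.2 size [81. 20.]
pull [0.5547 0.153 ] jaw 9.2 size [20. 84.]
pull [0.4571 0.1484] jaw -28.2 size [82. 20.]
pull [0.4552 0.0529] jaw 30.2 size [20. 83.]
t 24.47 pos [ 0.6362 -0.3354  0.2214] jawyaw -2.48 F [-0.03  0.18 -1.02] open 0.357 q [ 0.4   0.86  0.04  1.27 -0.04  1.01  0.41]
```

View pics/w14.png

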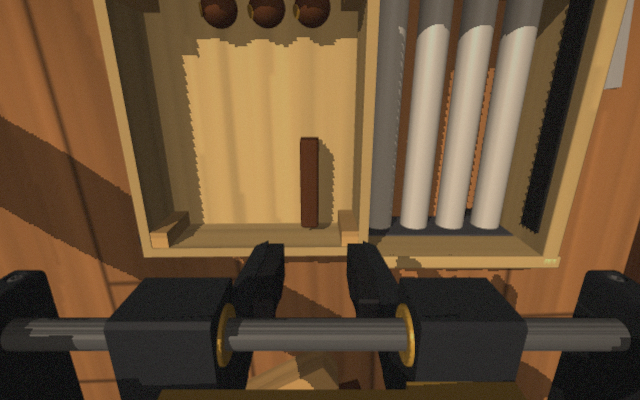

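Request:
carry_out([
  [0.001, 0.03, 0],
  [0.003, 0.07, 0],
  [0.005, 0.11, 0],
  [0.007, 0.15, 0],
  [0.009, 0.19, 0],
  [0.01, 0.23, 0],
  [0.012, 0.27, 0],
  [0.013, 0.31, 0],
], roll=[0, 0.01, 0.022, 0.022, 0.022, 0.022, 0.022, 0.022], gripper=0.6)

```text
clock: 25.13
tool_pos: [0.6478, -0.0234, 0.2196]
eef_rot: [0.715, 0.7, -0.002, -0.005]
contact_force: [-0.1, 0.9, -0.9]
opening: 0.601
```

Request:
carry_out([
  [0.001, 0.035, 0],
  [0.002, 0.06, -0.01],
  [0.0027, 0.077, -0.04],
  [0.0027, 0.08, -0.08],
  [0.0027, 0.08, -0.115],
  [0.0027, 0.08, -0.135],
  [0.0027, 0.08, -0.135],
  [0.0027, 0.08, -0.135],
], roll=[0, 0, 0, 0, 0, 0, 0, 0])

```text
clock: 25.8
tool_pos: [0.6488, 0.0564, 0.0825]
eef_rot: [0.715, 0.699, -0.004, -0.006]
contact_force: [-0.6, 0.0, -0.3]
opening: 0.599
```

```bash
python3 - <<'E'
from h import *
st(); to(.6505,.0565,.0265,-1.2)
E
```

```text
t 25.8 pos [0.6488 0.0564 0.0825] jawyaw -1.22 F [-0.57  0.04 -0.25] open 0.599 q [-0.19  0.95  0.06  1.59 -0.09  0.61 -0.1 ]
-> shift [ 0.0017  0.0001 -0.056 ] roll 0.0
```

Request:
carry_out([
  [0.0015, 0, -0.025],
  [0.0015, 0, -0.045],
  [0.0015, 0, -0.056],
  [0.0015, 0, -0.056],
], roll=[0, 0, 0, 0])

```text
clock: 26.13
tool_pos: [0.6494, 0.0562, 0.0256]
eef_rot: [0.715, 0.699, -0.005, -0.007]
contact_force: [0.0, -0.3, -0.9]
opening: 0.6
```

Request:
carry_out([
  [0, 0, 0],
  [0, 0, 0],
  [0, 0, 0],
  [0, 0, 0],
  [0, 0, 0],
  [0, 0, 0],
  [0, 0, 0],
  [0, 0, 0],
], roll=[0, 0, 0, 0, 0, 0, 0, 0], gripper=0, grip_force=18)

```text
clock: 26.8
tool_pos: [0.6498, 0.0562, 0.0262]
eef_rot: [0.715, 0.699, -0.005, -0.007]
contact_force: [-0.1, 0.1, 4.7]
opening: 0.18
```

Request:
carry_out([
  [0, 0, 0.02],
  [0, 0, 0.05],
  [0, 0, 0.09],
  [0, 0, 0.13],
  [0, 0, 0.17],
  [0, 0, 0.195],
], roll=[0, 0, 0, 0, 0, 0])

```text
clock: 27.3
tool_pos: [0.6511, 0.0562, 0.2254]
eef_rot: [0.715, 0.699, -0.003, -0.005]
contact_force: [1.3, 0.8, -0.4]
opening: 0.178
```

```bash
python3 - <<'E'
from h import *
st(); slot(0,-.055)
E
```

```text
t 27.3 pos [0.6511 0.0562 0.2254] jawyaw -1.24 F [ 1.31  0.78 -0.39] open 0.178 q [-0.2   0.77  0.08  1.5  -0.08  0.88 -0.11]
slot [ 0.5855 -0.3335]
-> shift [-0.0656 -0.3897 -0.1354] roll -0.019
```

Request:
carry_out([
  [-0.005, -0.03, 0],
  [-0.012, -0.07, 0],
  [-0.019, -0.11, 0],
  [-0.026, -0.15, 0],
  [-0.033, -0.19, 0],
  [-0.039, -0.23, 0],
  [-0.046, -0.27, 0],
  [-0.052, -0.31, 0],
], roll=[0, -0.01, -0.019, -0.019, -0.019, -0.019, -0.019, -0.019])

```text
clock: 27.97
tool_pos: [0.598, -0.2556, 0.2251]
eef_rot: [0.721, 0.692, -0.003, -0.005]
contact_force: [0.8, -0.9, -0.4]
opening: 0.178
```

```bash
python3 - <<'E'
from h import *
st(); slot(0,-.055)
E
```

```text
t 27.97 pos [ 0.598  -0.2556  0.2251] jawyaw -2.34 F [ 0.84 -0.9  -0.42] open 0.178 q [ 0.31  0.76  0.05  1.51 -0.04  0.88  0.33]
slot [ 0.5855 -0.3335]
-> shift [-0.0126 -0.0778 -0.1351] roll 0.0
```

Request:
carry_out([
  [-0.006, -0.035, 0],
  [-0.01, -0.06, 0],
  [-0.0126, -0.074, 0],
  [-0.0126, -0.0778, -0.025],
  [-0.0126, -0.0778, -0.06],
  [-0.0126, -0.0778, -0.1],
  [-0.0126, -0.0778, -0.125],
  [-0.0126, -0.0778, -0.125],
], roll=[0, 0, 0, 0, 0, 0, 0, 0])

```text
clock: 28.63
tool_pos: [0.5821, -0.3294, 0.0939]
eef_rot: [0.721, 0.693, -0.004, -0.011]
contact_force: [-0.6, 0.1, 0.2]
opening: 0.179
```

Request:
carry_out([
  [0, 0, -0.009],
  [0, 0, -0.009],
], roll=[0, 0])

```text
clock: 28.8
tool_pos: [0.5827, -0.3286, 0.0847]
eef_rot: [0.72, 0.694, -0.004, -0.012]
contact_force: [1.0, -0.3, -0.4]
opening: 0.178
```

Request:
carry_out([
  [0, 0, 0],
  [0, 0, 0],
  [0, 0, 0],
  [0, 0, 0],
  [0, 0, 0],
], roll=[0, 0, 0, 0, 0], gripper=0.36)

```text
clock: 29.22
tool_pos: [0.5829, -0.3288, 0.0854]
eef_rot: [0.72, 0.693, -0.004, -0.011]
contact_force: [0.7, -0.2, -0.1]
opening: 0.36
```

Request:
carry_out([
  [0, 0, 0.025],
  [0, 0, 0.06],
  [0, 0, 0.1],
  [0, 0, 0.13],
  [0, 0, 0.13],
], roll=[0, 0, 0, 0, 0])

```text
clock: 29.63
tool_pos: [0.5865, -0.3311, 0.2231]
eef_rot: [0.721, 0.693, -0.002, -0.005]
contact_force: [0.4, 0.4, 0.7]
opening: 0.357
```

```bash
python3 - <<'E'
from h import *
p=snapshot('wrist'); save(p,'w15'); p=snapshot('top'); L=pulls(p); st(); to(.6465,.1445,.22,-10.3)
E
```

```text
pull [0.6465 0.1447] jaw -9.7 size [84. 21.]
pull [0.5547 0.153 ] jaw 9.5 size [21. 83.]
pull [0.4571 0.1484] jaw -28.2 size [82. 20.]
t 29.73 pos [ 0.5835 -0.3293  0.2171] jawyaw -2.18 F [-0.06 -0.02 -0.58] open 0.363 q [ 0.43  0.8   0.03  1.44 -0.03  0.92  0.43]
-> shift [0.063  0.4738 0.0029] roll -0.142
```

View pics/w15.png

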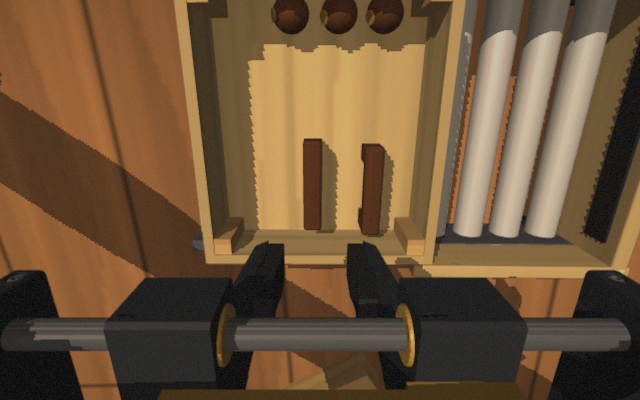

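Request:
carry_out([
  [0.004, 0.03, 0],
  [0.009, 0.07, 0],
  [0.015, 0.11, 0],
  [0.02, 0.15, 0],
  [0.026, 0.19, 0],
  [0.031, 0.23, 0],
  [0.036, 0.27, 0],
  [0.042, 0.31, 0],
], roll=[-0.03, -0.06, -0.09, -0.12, -0.137, -0.137, -0.137, -0.137], gripper=0.6)

```text
clock: 30.4
tool_pos: [0.6241, -0.0173, 0.2153]
eef_rot: [0.766, 0.642, -0.004, -0.011]
contact_force: [1.0, -0.7, 0.6]
opening: 0.599
```

```bash
python3 - <<'E'
from h import *
p=snapshot('scene'); save(p,'s15'); st(); to(.6465,.1445,.0265,-9.9)
E
```

```text
t 30.45 pos [ 0.6256 -0.0039  0.215 ] jawyaw -9.27 F [0.68 7.55 0.03] open 0.598 q [-0.11  0.75  0.1   1.6  -0.12  0.82 -0.12]
-> shift [ 0.0209  0.1484 -0.1885] roll -0.011
```

View pics/s15.png

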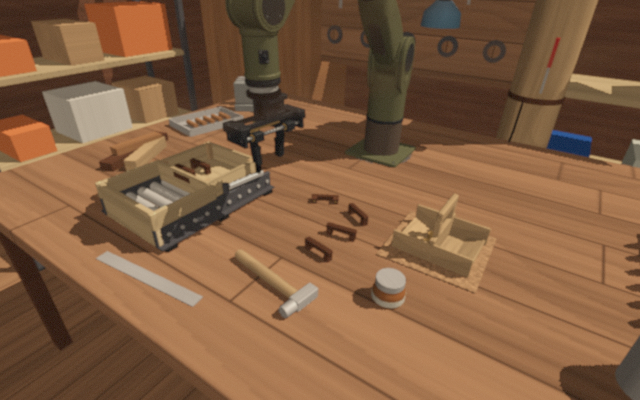

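Request:
carry_out([
  [0.006, 0.04, 0],
  [0.012, 0.08, 0],
  [0.017, 0.12, -0.005],
  [0.0209, 0.143, -0.03],
  [0.0209, 0.1484, -0.065],
  [0.0209, 0.1484, -0.1],
  [0.0209, 0.1484, -0.12],
  [0.0209, 0.1484, -0.12],
], roll=[-0.011, -0.011, -0.011, -0.011, -0.011, -0.011, -0.011, -0.011])

```text
clock: 31.12
tool_pos: [0.6414, 0.1437, 0.0883]
eef_rot: [0.765, 0.644, -0.006, -0.017]
contact_force: [-0.3, -0.2, 0.3]
opening: 0.601
```

```bash
python3 - <<'E'
from h import *
p=snapshot('wrist'); save(p,'w16');pulls(p);st(); to(.6465,.1445,.0265,-9.9)
E
```

```text
pull [0.6474 0.1446] jaw -10.0 size [84. 21.]
pull [0.5562 0.1534] jaw 9.5 size [21. 84.]
pull [0.4598 0.1489] jaw -28.1 size [83. 21.]
t 31.17 pos [0.6436 0.1436 0.0913] jawyaw -9.91 F [-0.45 -0.15  0.47] open 0.604 q [-0.33  0.95  0.1   1.55 -0.17  0.66 -0.31]
-> shift [ 0.0029  0.0009 -0.0648] roll 0.0
```

Request:
carry_out([
  [0.002, 0.001, -0.03],
  [0.003, 0.001, -0.055],
  [0.003, 0.001, -0.065],
  [0.003, 0.001, -0.065],
  [0.003, 0.001, -0.065],
], roll=[0, 0, 0, 0, 0])

```text
clock: 31.58
tool_pos: [0.6473, 0.1444, 0.0274]
eef_rot: [0.766, 0.643, -0.004, -0.016]
contact_force: [-0.2, 0.3, 0.8]
opening: 0.6
```

Request:
carry_out([
  [0, 0, 0],
  [0, 0, 0],
  [0, 0, 0],
  [0, 0, 0],
  [0, 0, 0],
  [0, 0, 0],
  [0, 0, 0],
  [0, 0, 0],
], roll=[0, 0, 0, 0, 0, 0, 0, 0], gripper=0, grip_force=18)

```text
clock: 32.25
tool_pos: [0.6474, 0.1445, 0.0277]
eef_rot: [0.766, 0.643, -0.004, -0.016]
contact_force: [0.3, 0.2, 2.4]
opening: 0.182
```

Request:
carry_out([
  [0, 0, 0.02],
  [0, 0, 0.05],
  [0, 0, 0.09],
  [0, 0, 0.13],
  [0, 0, 0.17],
  [0, 0, 0.195],
], roll=[0, 0, 0, 0, 0, 0])

```text
clock: 32.75
tool_pos: [0.6488, 0.1445, 0.227]
eef_rot: [0.766, 0.643, -0.001, -0.015]
contact_force: [0.4, 0.2, -0.2]
opening: 0.179
```

```bash
python3 - <<'E'
from h import *
st(); slot(-.05,-.055)
E
```

```text
t 32.75 pos [0.6488 0.1445 0.227 ] jawyaw -9.94 F [ 0.42  0.19 -0.17] open 0.179 q [-0.34  0.79  0.13  1.46 -0.15  0.92 -0.33]
slot [ 0.5355 -0.3314]
-> shift [-0.1132 -0.476  -0.137 ] roll 0.133
```

Request:
carry_out([
  [-0.006, -0.025, 0],
  [-0.015, -0.063, 0],
  [-0.024, -0.102, 0],
  [-0.033, -0.14, 0],
  [-0.042, -0.178, 0],
  [-0.051, -0.216, 0],
  [-0.06, -0.254, 0],
  [-0.07, -0.292, 0],
], roll=[0.03, 0.06, 0.09, 0.12, 0.133, 0.133, 0.133, 0.133])

```text
clock: 33.42
tool_pos: [0.5781, -0.1491, 0.2269]
eef_rot: [0.721, 0.693, -0.002, -0.015]
contact_force: [0.8, 0.3, -0.2]
opening: 0.182
```

Request:
carry_out([
  [-0.009, -0.038, 0],
  [-0.018, -0.076, 0],
  [-0.027, -0.114, 0],
  [-0.036, -0.15, 0],
  [-0.041, -0.172, 0],
  [-0.041, -0.172, 0],
  [-0.041, -0.172, 0],
], roll=[0, 0, 0, 0, 0, 0, 0])

```text
clock: 34.0
tool_pos: [0.536, -0.3229, 0.2265]
eef_rot: [0.723, 0.691, -0.003, -0.015]
contact_force: [0.7, 1.2, -0.6]
opening: 0.181
```

```bash
python3 - <<'E'
from h import *
st(); slot(-.05,-.055)
p=snapshot('top'); pulls(p)
E
```

```text
t 34.0 pos [ 0.536  -0.3229  0.2265] jawyaw -2.53 F [ 0.7  1.2 -0.6] open 0.181 q [ 0.45  0.74  0.04  1.57 -0.04  0.86  0.46]
slot [ 0.5355 -0.3314]
-> shift [-0.0004 -0.0086 -0.1365] roll 0.004
pull [0.5544 0.153 ] jaw 8.5 size [21. 83.]
pull [0.4571 0.1484] jaw -28.2 size [82. 20.]
```

Request:
carry_out([
  [0, -0.005, -0.02],
  [0, -0.009, -0.05],
  [0, -0.009, -0.085],
  [0, -0.009, -0.12],
  [0, -0.009, -0.137],
  [0, -0.009, -0.137],
], roll=[0.004, 0.004, 0.004, 0.004, 0.004, 0.004])

```text
clock: 34.55
tool_pos: [0.5363, -0.3259, 0.0861]
eef_rot: [0.719, 0.695, -0.002, -0.018]
contact_force: [-0.2, -0.2, -1.6]
opening: 0.179
```

Request:
carry_out([
  [0, 0, 0],
  [0, 0, 0],
  [0, 0, 0],
  [0, 0, 0],
  [0, 0, 0],
], roll=[0, 0, 0, 0, 0], gripper=0.36)

```text
clock: 34.97
tool_pos: [0.5369, -0.3261, 0.0872]
eef_rot: [0.719, 0.695, -0.002, -0.018]
contact_force: [-0.4, 0.1, 0.0]
opening: 0.361
```

Request:
carry_out([
  [0, 0, 0.025],
  [0, 0, 0.06],
  [0, 0, 0.1],
  [0, 0, 0.13],
  [0, 0, 0.13],
], roll=[0, 0, 0, 0, 0])

```text
clock: 35.38
tool_pos: [0.5403, -0.3285, 0.2247]
eef_rot: [0.719, 0.695, 0.0, -0.011]
contact_force: [0.8, -0.7, 0.4]
opening: 0.361
```

```bash
python3 - <<'E'
from h import *
p=snapshot('wrist'); save(p,'w17'); st(); to(.555,.153,.22,8.9)
E
```

```text
t 35.43 pos [ 0.5389 -0.3276  0.2216] jawyaw -1.94 F [ 0.57  0.13 -0.18] open 0.364 q [ 0.46  0.75  0.03  1.57 -0.04  0.86  0.47]
-> shift [ 0.0161  0.4806 -0.0016] roll 0.189
```

View pics/w17.png

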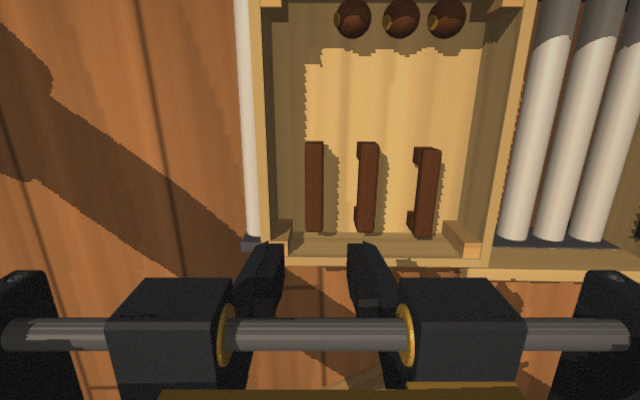

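Three pulls now stand in a row at (314,187), (368,187), (427,192). Next is D.

Request:
carry_out([
  [0.001, 0.03, 0],
  [0.002, 0.07, 0],
  [0.004, 0.11, 0],
  [0.005, 0.15, 0],
  [0.007, 0.19, 0],
  [0.008, 0.23, 0],
  [0.009, 0.27, 0],
  [0.011, 0.31, 0],
], roll=[0.03, 0.06, 0.09, 0.12, 0.15, 0.18, 0.189, 0.189], gripper=0.6)

```text
clock: 36.1
tool_pos: [0.5487, -0.0158, 0.2208]
eef_rot: [0.65, 0.76, -0.003, -0.014]
contact_force: [0.2, -0.4, 0.3]
opening: 0.601
```

Request:
carry_out([
  [0.001, 0.04, 0],
  [0.002, 0.08, 0],
  [0.003, 0.12, -0.005],
  [0.004, 0.15, -0.03],
  [0.005, 0.165, -0.065],
  [0.005, 0.168, -0.1],
  [0.005, 0.168, -0.12],
  [0.005, 0.168, -0.12],
], roll=[0, 0, 0, 0, 0, 0, 0, 0])

```text
clock: 36.77
tool_pos: [0.5498, 0.1519, 0.096]
eef_rot: [0.65, 0.76, -0.007, -0.017]
contact_force: [0.5, -0.1, -0.6]
opening: 0.601
```

```bash
python3 - <<'E'
from h import *
p=snapshot('wrist'); save(p,'w18');pulls(p);st(); to(.5555,.153,.0265,9)
E
```

```text
pull [0.5553 0.1535] jaw 8.9 size [21. 83.]
pull [0.4588 0.1489] jaw -28.4 size [84. 21.]
t 36.82 pos [0.5515 0.1517 0.0984] jawyaw 8.92 F [-0.08 -0.31  1.14] open 0.596 q [-0.35  0.86  0.02  1.83 -0.08  0.48 -0.11]
-> shift [ 0.004   0.0013 -0.0719] roll 0.001
```

View pics/w18.png

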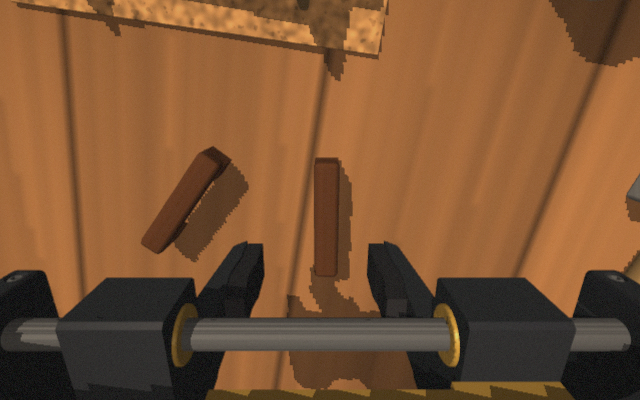

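Request:
carry_out([
  [0.002, 0.001, -0.03],
  [0.004, 0.001, -0.055],
  [0.004, 0.001, -0.072],
  [0.004, 0.001, -0.072],
  [0.004, 0.001, -0.072],
], roll=[0, 0, 0, 0, 0])

```text
clock: 37.23
tool_pos: [0.5559, 0.1521, 0.0272]
eef_rot: [0.65, 0.759, -0.005, -0.015]
contact_force: [0.1, -0.1, -0.4]
opening: 0.599
```

Request:
carry_out([
  [0, 0, 0],
  [0, 0, 0],
  [0, 0, 0],
  [0, 0, 0],
  [0, 0, 0],
  [0, 0, 0],
  [0, 0, 0],
  [0, 0, 0],
], roll=[0, 0, 0, 0, 0, 0, 0, 0], gripper=0, grip_force=18)

```text
clock: 37.9
tool_pos: [0.5561, 0.1522, 0.0276]
eef_rot: [0.65, 0.759, -0.005, -0.015]
contact_force: [-0.4, 0.2, 4.2]
opening: 0.176
```

Request:
carry_out([
  [0, 0, 0.02],
  [0, 0, 0.05],
  [0, 0, 0.09],
  [0, 0, 0.13],
  [0, 0, 0.17],
  [0, 0, 0.195],
], roll=[0, 0, 0, 0, 0, 0])

```text
clock: 38.4
tool_pos: [0.5571, 0.1524, 0.2263]
eef_rot: [0.65, 0.759, -0.003, -0.014]
contact_force: [0.5, 0.3, -1.1]
opening: 0.178
```

```bash
python3 - <<'E'
from h import *
st(); slot(.05,.03)
E
```

```text
t 38.4 pos [0.5571 0.1524 0.2263] jawyaw 8.86 F [ 0.46  0.35 -1.14] open 0.178 q [-0.36  0.67  0.04  1.73 -0.07  0.76 -0.12]
slot [ 0.6389 -0.2505]
-> shift [ 0.0818 -0.403  -0.1363] roll -0.195
```

Request:
carry_out([
  [0.006, -0.03, 0],
  [0.014, -0.07, 0],
  [0.022, -0.11, 0],
  [0.03, -0.15, 0],
  [0.038, -0.19, 0],
  [0.047, -0.23, 0],
  [0.055, -0.27, 0],
  [0.063, -0.31, 0],
], roll=[-0.03, -0.06, -0.09, -0.12, -0.15, -0.18, -0.195, -0.195])

```text
clock: 39.07
tool_pos: [0.6198, -0.1595, 0.226]
eef_rot: [0.721, 0.692, -0.002, -0.015]
contact_force: [-0.2, 0.2, -0.9]
opening: 0.18
```

Request:
carry_out([
  [0.008, -0.035, 0],
  [0.014, -0.065, 0],
  [0.018, -0.086, 0],
  [0.018, -0.089, 0],
  [0.018, -0.089, 0],
  [0.018, -0.089, 0],
], roll=[0, 0, 0, 0, 0, 0])

```text
clock: 39.57
tool_pos: [0.6377, -0.2467, 0.2255]
eef_rot: [0.721, 0.693, -0.002, -0.016]
contact_force: [-0.3, -0.1, -1.0]
opening: 0.18
```

```bash
python3 - <<'E'
from h import *
p=snapshot('wrist'); save(p,'w19');st(); slot(.05,.032)
E
```

```text
t 39.62 pos [ 0.6379 -0.2458  0.2256] jawyaw -2.21 F [ 0.17  1.55 -0.27] open 0.176 q [ 0.28  0.82  0.06  1.38 -0.06  0.98  0.32]
slot [ 0.639  -0.2485]
-> shift [ 0.001  -0.0027 -0.1356] roll -0.002
```

View pics/w19.png

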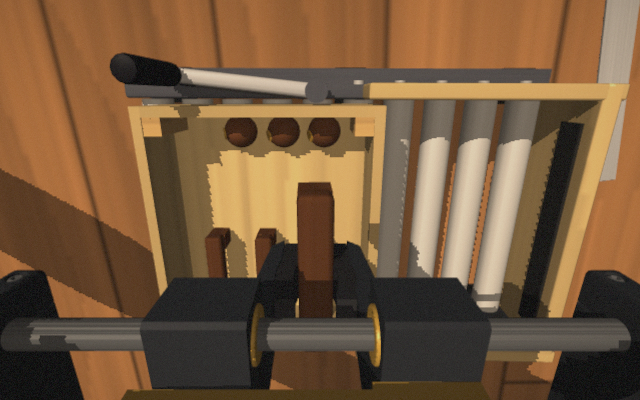

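Request:
carry_out([
  [0.001, -0.002, -0.02],
  [0.001, -0.002, -0.05],
  [0.001, -0.002, -0.085],
  [0.001, -0.002, -0.115],
  [0.001, -0.002, -0.134],
  [0.001, -0.002, -0.134],
], roll=[0, 0, 0, 0, 0, 0])

```text
clock: 40.12
tool_pos: [0.638, -0.2461, 0.0892]
eef_rot: [0.72, 0.694, -0.002, -0.017]
contact_force: [0.1, -1.8, 0.2]
opening: 0.171
```

Request:
carry_out([
  [0, 0, 0],
  [0, 0, 0],
  [0, 0, 0],
  [0, 0, 0],
  [0, 0, 0],
], roll=[0, 0, 0, 0, 0], gripper=0.36)

```text
clock: 40.53
tool_pos: [0.6384, -0.2456, 0.0898]
eef_rot: [0.72, 0.694, -0.002, -0.017]
contact_force: [0.4, -0.3, -0.5]
opening: 0.358
```

Request:
carry_out([
  [0, 0, 0.025],
  [0, 0, 0.06],
  [0, 0, 0.1],
  [0, 0, 0.13],
  [0, 0, 0.13],
], roll=[0, 0, 0, 0, 0])

```text
clock: 40.95
tool_pos: [0.6422, -0.2473, 0.2278]
eef_rot: [0.72, 0.694, 0.001, -0.011]
contact_force: [1.0, -1.1, 1.1]
opening: 0.358
```

```bash
python3 - <<'E'
from h import *
p=snapshot('wrist'); save(p,'w20');p=snapshot('top'); pulls(p); st(); to(.4578,.1487,.22,-28.3)
E
```

```text
pull [0.4571 0.1484] jaw -28.3 size [82. 20.]
t 41.05 pos [ 0.6391 -0.2458  0.2217] jawyaw -2.05 F [-0.3  -0.21 -2.  ] open 0.357 q [ 0.28  0.82  0.06  1.38 -0.06  0.97  0.32]
-> shift [-0.1813  0.3945 -0.0017] roll -0.458
```

View pics/w20.png

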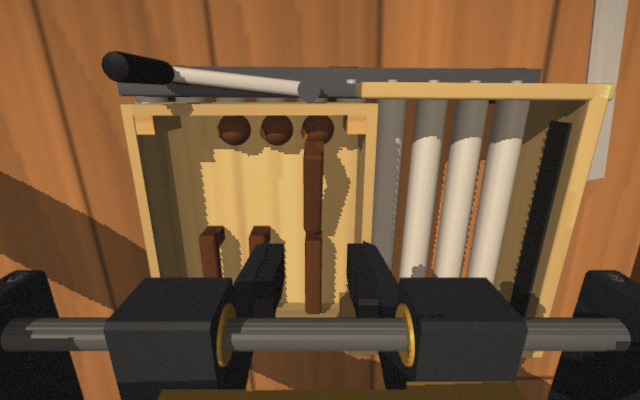

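Request:
carry_out([
  [-0.012, 0.026, 0],
  [-0.028, 0.062, 0],
  [-0.044, 0.097, 0],
  [-0.06, 0.132, 0],
  [-0.076, 0.167, 0],
  [-0.092, 0.202, 0],
  [-0.108, 0.237, 0],
  [-0.124, 0.272, 0],
], roll=[-0.06, -0.12, -0.18, -0.24, -0.3, -0.36, -0.42, -0.458], gripper=0.6)

```text
clock: 41.72
tool_pos: [0.5128, 0.0276, 0.2203]
eef_rot: [0.859, 0.511, 0.001, -0.016]
contact_force: [1.4, 0.3, 0.3]
opening: 0.6
```

Request:
carry_out([
  [-0.016, 0.035, 0],
  [-0.03, 0.065, 0],
  [-0.043, 0.095, 0],
  [-0.054, 0.117, -0.01],
  [-0.057, 0.121, -0.04],
  [-0.057, 0.121, -0.08],
  [-0.057, 0.121, -0.11],
  [-0.057, 0.121, -0.11],
], roll=[0, 0, 0, 0, 0, 0, 0, 0])

```text
clock: 42.38
tool_pos: [0.4516, 0.1477, 0.1051]
eef_rot: [0.859, 0.512, -0.005, -0.017]
contact_force: [-0.6, -0.5, -0.2]
opening: 0.601
```

```bash
python3 - <<'E'
from h import *
p=snapshot('wrist'); save(p,'w21');pulls(p,lo=(.38,-.12));p=snapshot('scene'); save(p,'s21');st(); to(.4582,.1487,.0265,-28.3)
E
```

```text
pull [0.4587 0.1487] jaw -28.6 size [84. 21.]
t 42.48 pos [0.4544 0.1479 0.1094] jawyaw -28.51 F [ 0.86 -0.37  0.12] open 0.594 q [-0.44  0.78  0.09  2.12 -0.36  0.27 -0.53]
-> shift [ 0.0038  0.0008 -0.0829] roll 0.004
```

View pics/w21.png

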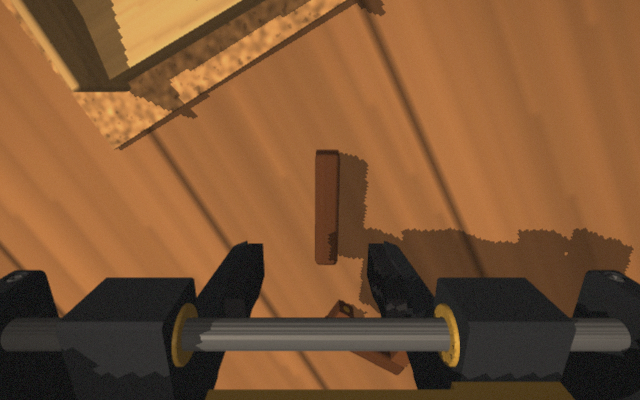

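View pics/s21.png

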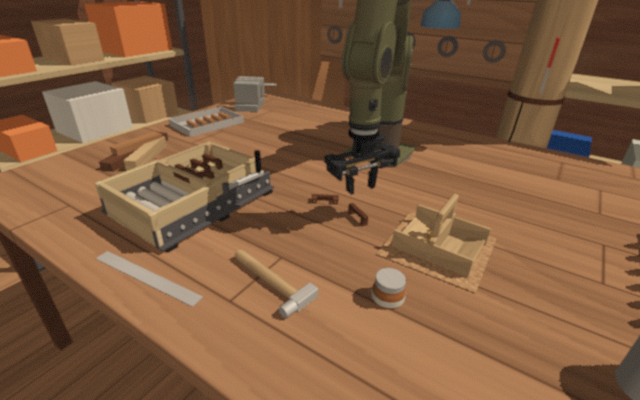

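Request:
carry_out([
  [0.002, 0.001, -0.03],
  [0.004, 0.001, -0.055],
  [0.004, 0.001, -0.075],
  [0.004, 0.001, -0.082],
  [0.004, 0.001, -0.082],
  [0.004, 0.001, -0.082],
], roll=[0, 0, 0, 0, 0, 0])

```text
clock: 42.98
tool_pos: [0.4591, 0.1489, 0.0287]
eef_rot: [0.859, 0.511, -0.001, -0.016]
contact_force: [0.0, 0.1, -0.3]
opening: 0.603
```

Request:
carry_out([
  [0, 0, 0],
  [0, 0, 0],
  [0, 0, 0],
  [0, 0, 0],
  [0, 0, 0],
  [0, 0, 0],
  [0, 0, 0],
  [0, 0, 0],
], roll=[0, 0, 0, 0, 0, 0, 0, 0], gripper=0, grip_force=18)

```text
clock: 43.65
tool_pos: [0.4592, 0.149, 0.0289]
eef_rot: [0.859, 0.511, -0.0, -0.016]
contact_force: [-0.7, 0.8, 3.9]
opening: 0.177
```

Request:
carry_out([
  [0, 0, 0.02],
  [0, 0, 0.05],
  [0, 0, 0.09],
  [0, 0, 0.13],
  [0, 0, 0.17],
  [0, 0, 0.195],
], roll=[0, 0, 0, 0, 0, 0])

```text
clock: 44.15
tool_pos: [0.4598, 0.149, 0.2272]
eef_rot: [0.86, 0.511, 0.001, -0.016]
contact_force: [1.4, 0.7, -0.2]
opening: 0.176
```

```bash
python3 - <<'E'
from h import *
st(); slot(0,.032)
E
```

```text
t 44.15 pos [0.4598 0.149  0.2272] jawyaw -28.54 F [ 1.39  0.75 -0.23] open 0.176 q [-0.54  0.57  0.24  2.03 -0.3   0.58 -0.59]
slot [ 0.589  -0.2465]
-> shift [ 0.1292 -0.3955 -0.1372] roll 0.458
```

Request:
carry_out([
  [0.009, -0.028, 0],
  [0.021, -0.065, 0],
  [0.033, -0.102, 0],
  [0.045, -0.139, 0],
  [0.058, -0.176, 0],
  [0.07, -0.213, 0],
  [0.082, -0.25, 0],
  [0.094, -0.287, 0],
], roll=[0.06, 0.12, 0.18, 0.24, 0.3, 0.36, 0.42, 0.458])

```text
clock: 44.82
tool_pos: [0.5535, -0.14, 0.2268]
eef_rot: [0.72, 0.693, -0.003, -0.016]
contact_force: [0.9, 1.2, -1.1]
opening: 0.177
```

Request:
carry_out([
  [0.011, -0.035, 0],
  [0.022, -0.07, 0],
  [0.031, -0.098, 0],
  [0.035, -0.108, 0],
  [0.035, -0.108, 0],
  [0.035, -0.108, 0],
], roll=[0, 0, 0, 0, 0, 0])

```text
clock: 45.32
tool_pos: [0.5879, -0.2477, 0.2261]
eef_rot: [0.721, 0.693, -0.003, -0.017]
contact_force: [0.3, 0.5, -0.9]
opening: 0.175
```

```bash
python3 - <<'E'
from h import *
p=snapshot('top'); pulls(p);st(); slot(0,.032)
E
```

```text
t 45.37 pos [ 0.588  -0.2463  0.2263] jawyaw -2.09 F [-0.66  1.05 -0.8 ] open 0.181 q [ 0.3   0.75  0.06  1.53 -0.07  0.89  0.35]
slot [ 0.589  -0.2465]
-> shift [ 0.001  -0.0002 -0.1363] roll -0.004
```

Request:
carry_out([
  [0.001, -0.001, -0.02],
  [0.001, -0.001, -0.05],
  [0.001, -0.001, -0.085],
  [0.001, -0.001, -0.115],
  [0.001, -0.001, -0.133],
  [0.001, -0.001, -0.133],
], roll=[0, 0, 0, 0, 0, 0])

```text
clock: 45.87
tool_pos: [0.5862, -0.2433, 0.0892]
eef_rot: [0.719, 0.695, -0.004, -0.022]
contact_force: [-0.3, -0.0, 0.3]
opening: 0.182
```

Request:
carry_out([
  [0, 0, 0],
  [0, 0, 0],
  [0, 0, 0],
  [0, 0, 0],
  [0, 0, 0],
], roll=[0, 0, 0, 0, 0], gripper=0.36)

```text
clock: 46.28
tool_pos: [0.587, -0.2435, 0.0906]
eef_rot: [0.719, 0.695, -0.003, -0.021]
contact_force: [-0.1, -0.2, 0.1]
opening: 0.364
```

Request:
carry_out([
  [0, 0, 0.025],
  [0, 0, 0.06],
  [0, 0, 0.1],
  [0, 0, 0.13],
  [0, 0, 0.13],
], roll=[0, 0, 0, 0, 0])

```text
clock: 46.7
tool_pos: [0.5908, -0.2455, 0.2283]
eef_rot: [0.719, 0.695, -0.0, -0.015]
contact_force: [1.0, -0.3, 0.8]
opening: 0.361
```

```bash
python3 - <<'E'
from h import *
p=snapshot('wrist'); save(p,'w22');st(); p=snapshot('scene')
for r in tip_of(p,'pull1')+cut_out(p,'pull1'):
    u,v=r['pixel']
    if 260<u<400: print(round(r['confidence'],2),np.round(r['pixel']),onz(p,u,v,.02).round(3))
    if 'region' in r and 260<u<400:
        c=cloud(p,r['region']); c=c[c[:,2]>.012]; print(c.mean(0),cv2.minAreaRect((c[:,:2]*1000).astype(np.float32)))
E
```

```text
t 46.75 pos [ 0.5893 -0.2447  0.2251] jawyaw -1.94 F [-0.35 -0.16 -0.07] open 0.359 q [ 0.3   0.76  0.06  1.53 -0.07  0.89  0.35]
0.46 [324. 204.] [0.472 0.051 0.02 ]
0.44 [322. 201.] [0.463 0.036 0.02 ]
[0.43164322 0.02571079 0.01474225] ((434.0486145019531, 26.120582580566406), (32.84231948852539, 76.82780456542969), 31.186906814575195)
```

View pics/w22.png

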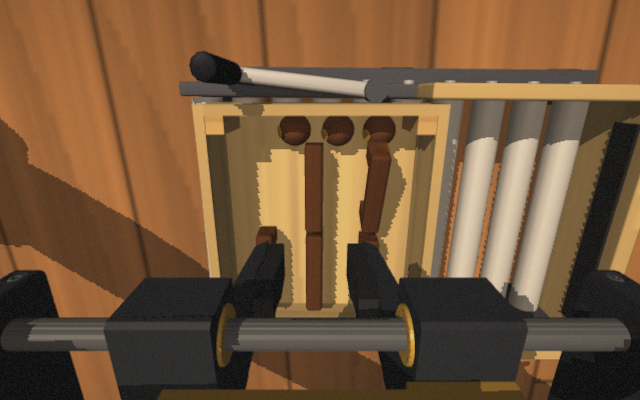

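Request:
carry_out([
  [-0.01, 0.03, 0],
  [-0.02, 0.067, 0],
  [-0.032, 0.105, 0],
  [-0.044, 0.143, 0],
  [-0.055, 0.18, 0],
  [-0.067, 0.218, 0],
  [-0.078, 0.255, 0],
  [-0.085, 0.285, 0],
], roll=[0.06, 0.12, 0.18, 0.24, 0.3, 0.36, 0.42, 0.45], gripper=0.6)

```text
clock: 47.57
tool_pos: [0.4986, 0.0447, 0.2186]
eef_rot: [0.543, 0.839, -0.009, -0.022]
contact_force: [-1.0, -0.3, -0.1]
opening: 0.604
```

```bash
python3 - <<'E'
from h import *
p=snapshot('wrist'); save(p,'w23');pulls(p,lo=(.38,-.1));st()
p=snapshot('top'); save(p,'t23');pulls(p,lo=(.38,-.1))
E
```

```text
t 47.62 pos [0.4975 0.052  0.2186] jawyaw 24.72 F [-1.46  5.14 -0.67] open 0.602 q [-0.15  0.6  -0.05  1.94  0.01  0.64  0.23]
```

View pics/w23.png

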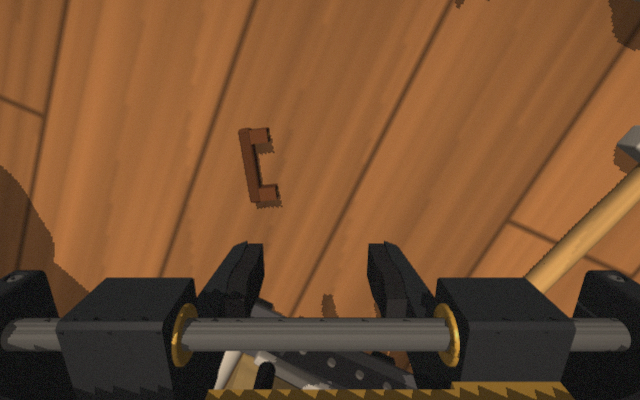

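```bash
python3 - <<'E'
from h import *
p=snapshot('wrist');st()
m=np.zeros((400,640),bool); m[110:225,220:300]=True
P=cloud(p,m); q=P[P[:,2]>.011]; print(len(q),q[:,2].max(),np.percentile(q[:,2],[10,50,90]))
print(cv2.minAreaRect((q[:,:2]*1000).astype(np.float32)))
x0,y0=q[:,:2].min(0)-.02
im=np.zeros((140,140),np.uint8)
for x,y,_ in q: cv2.circle(im,(int((x-x0)*1000),int((y-y0)*1000)),1,255,-1)
cv2.imwrite('pics/f.png',cv2.resize(im,None,fx=4,fy=4)); print(x0,y0)
E
```

```text
t 47.72 pos [0.4998 0.0448 0.2187] jawyaw 24.23 F [ 0.39 -0.67 -0.66] open 0.603 q [-0.15  0.6  -0.04  1.94  0.01  0.64  0.24]
1337 0.01765900530877612 [0.01360788 0.01506374 0.01604865]
((431.8526916503906, 24.521371841430664), (30.452552795410156, 79.8794174194336), 30.42057991027832)
0.3798210136189839 -0.03517672477036614
```

View pics/f.png

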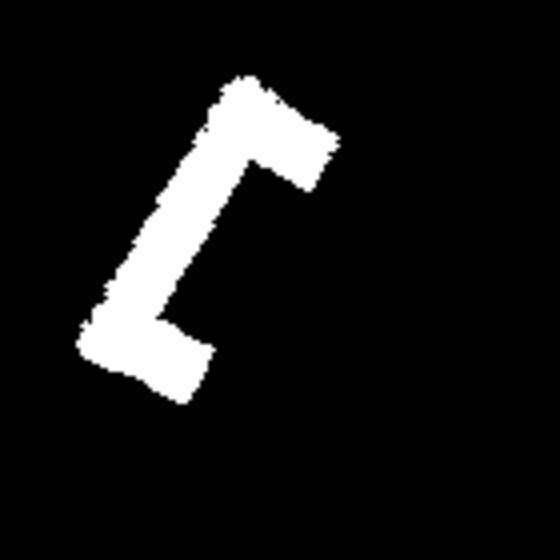

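Request:
carry_out([
  [-0.02, -0.005, -0.02],
  [-0.04, -0.01, -0.05],
  [-0.06, -0.0165, -0.08],
  [-0.062, -0.017, -0.115],
  [-0.0625, -0.017, -0.125],
  [-0.0625, -0.017, -0.125],
  [-0.0625, -0.017, -0.125],
], roll=[0.05, 0.1, 0.108, 0.108, 0.108, 0.108, 0.108], gripper=0.8)

```text
clock: 48.3
tool_pos: [0.437, 0.0263, 0.0929]
eef_rot: [0.498, 0.867, -0.011, -0.022]
contact_force: [0.3, -0.2, 0.5]
opening: 0.802
```

```bash
python3 - <<'E'
from h import *
p=snapshot('wrist');save(p,'w24');st();to(.4373,.0277,.0245,30.4)
E
```

```text
t 48.35 pos [0.4377 0.0267 0.0937] jawyaw 30.31 F [-0.29 -0.12  0.53] open 0.803 q [-0.14  0.79 -0.04  2.2   0.08  0.19  0.29]
-> shift [-0.0004  0.001  -0.0692] roll 0.002
```

View pics/w24.png

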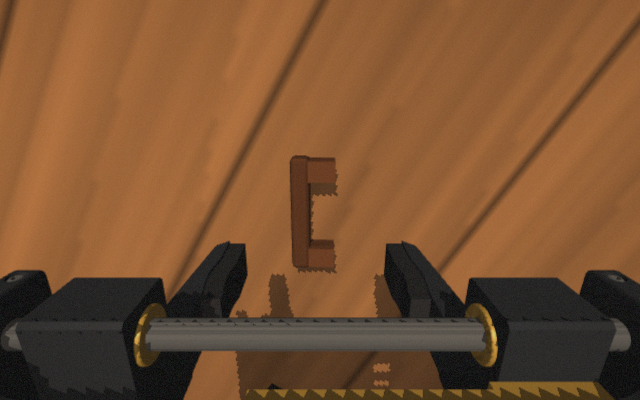

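Request:
carry_out([
  [0, 0.001, -0.025],
  [0, 0.001, -0.05],
  [0, 0.001, -0.064],
  [0, 0.001, -0.069],
  [0, 0.001, -0.069],
  [0, 0.001, -0.069],
], roll=[0, 0, 0, 0, 0, 0])

```text
clock: 48.85
tool_pos: [0.4405, 0.0274, 0.0264]
eef_rot: [0.498, 0.867, -0.011, -0.021]
contact_force: [-0.1, -0.5, 0.1]
opening: 0.797
```

```bash
python3 - <<'E'
from h import *
st()
E
```

```text
t 48.85 pos [0.4405 0.0274 0.0264] jawyaw 30.25 F [-0.06 -0.54  0.07] open 0.797 q [-0.14  0.94 -0.03  2.21  0.37  0.04 -0.  ]
```

Request:
carry_out([
  [0.004, 0.001, -0.001],
  [0.005, 0.001, -0.001],
  [0.005, 0.001, -0.001],
  [0.005, 0.001, -0.001],
  [0.005, 0.001, -0.001],
  [0.005, 0.001, -0.001],
  [0.005, 0.001, -0.001],
  [0.005, 0.001, -0.001],
], roll=[0, 0, 0, 0, 0, 0, 0, 0], gripper=0, grip_force=18)

```text
clock: 49.52
tool_pos: [0.4454, 0.0284, 0.0254]
eef_rot: [0.498, 0.867, -0.011, -0.021]
contact_force: [-1.0, -1.0, -0.0]
opening: 0.221
```

Request:
carry_out([
  [0.001, 0, 0],
  [0.001, 0, 0],
  [0.001, 0, 0],
  [0.001, 0, 0],
  [0.001, 0, 0],
  [0.001, 0, 0],
  [0.001, 0, 0],
], roll=[0, 0, 0, 0, 0, 0, 0])

```text
clock: 50.1
tool_pos: [0.4461, 0.0284, 0.0254]
eef_rot: [0.498, 0.867, -0.011, -0.021]
contact_force: [-1.3, 0.4, 1.9]
opening: 0.144
```

```bash
python3 - <<'E'
from h import *
st(); p=snapshot('wrist');save(p,'w25')
E
```

```text
t 50.1 pos [0.4461 0.0284 0.0254] jawyaw 30.27 F [-1.33  0.36  1.95] open 0.144 q [-0.14  0.94 -0.04  2.19  0.36  0.06  0.  ]
```

View pics/w25.png

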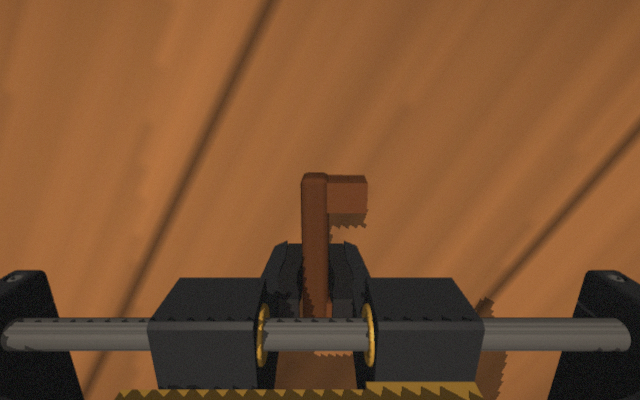

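Request:
carry_out([
  [0.004, 0, 0.015],
  [0.01, 0, 0.045],
  [0.016, 0, 0.08],
  [0.022, 0, 0.12],
  [0.03, 0, 0.16],
  [0.035, 0, 0.195],
], roll=[0, 0, 0, 0, 0, 0], grip_force=25)

```text
clock: 50.65
tool_pos: [0.4823, 0.0283, 0.2231]
eef_rot: [0.498, 0.867, -0.01, -0.02]
contact_force: [1.6, 0.5, -0.3]
opening: 0.145
```

```bash
python3 - <<'E'
from h import *
st(); slot(-.052,.03)
E
```

```text
t 50.65 pos [0.4823 0.0283 0.2231] jawyaw 30.23 F [ 1.56  0.51 -0.33] open 0.145 q [ 0.04  0.59 -0.29  1.98  0.24  0.65  0.12]
slot [ 0.537  -0.2464]
-> shift [ 0.0546 -0.2748 -0.1331] roll -0.568
```

Request:
carry_out([
  [0.005, -0.025, 0],
  [0.012, -0.06, 0],
  [0.02, -0.1, 0],
  [0.028, -0.14, 0],
  [0.036, -0.18, 0],
  [0.044, -0.22, 0],
  [0.051, -0.255, 0],
  [0.0546, -0.2748, 0],
], roll=[-0.08, -0.16, -0.24, -0.32, -0.4, -0.48, -0.56, -0.568])

```text
clock: 51.32
tool_pos: [0.5368, -0.2527, 0.2229]
eef_rot: [0.725, 0.689, -0.005, -0.021]
contact_force: [-0.3, -2.0, -1.2]
opening: 0.144
```

Request:
carry_out([
  [0, 0, 0],
  [0, 0, 0],
], roll=[0, 0])

```text
clock: 51.48
tool_pos: [0.5363, -0.2545, 0.2224]
eef_rot: [0.726, 0.688, -0.005, -0.02]
contact_force: [-0.1, 0.6, -0.1]
opening: 0.145
```

```bash
python3 - <<'E'
from h import *
p=snapshot('wrist');save(p,'w26'); st(); slot(-.052,.03)
E
```

```text
t 51.53 pos [ 0.5365 -0.2519  0.2225] jawyaw -2.87 F [-0.69  0.99 -0.34] open 0.149 q [ 0.46  0.7  -0.16  1.66  0.13  0.83  0.19]
slot [ 0.537  -0.2464]
-> shift [ 0.0005  0.0055 -0.1325] roll 0.01
```

View pics/w26.png

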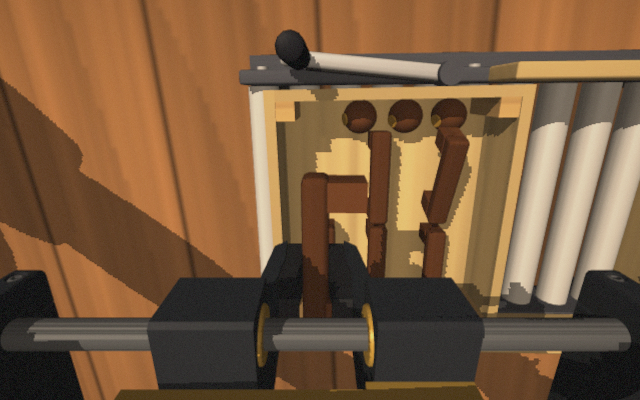

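Request:
carry_out([
  [0.001, 0.004, -0.02],
  [0.001, 0.0055, -0.05],
  [0.001, 0.0055, -0.085],
  [0.001, 0.0055, -0.115],
  [0.001, 0.0055, -0.133],
  [0.001, 0.0055, -0.133],
], roll=[0.01, 0.01, 0.01, 0.01, 0.01, 0.01])

```text
clock: 52.03
tool_pos: [0.5355, -0.2424, 0.0862]
eef_rot: [0.72, 0.694, -0.005, -0.025]
contact_force: [0.0, -1.1, -0.5]
opening: 0.145
```

Request:
carry_out([
  [0, 0, 0],
  [0, 0, 0],
  [0, 0, 0],
  [0, 0, 0],
  [0, 0, 0],
], roll=[0, 0, 0, 0, 0], gripper=0.3)

```text
clock: 52.45
tool_pos: [0.5362, -0.2425, 0.0874]
eef_rot: [0.72, 0.694, -0.005, -0.024]
contact_force: [-0.2, -1.2, -0.2]
opening: 0.301
```

Request:
carry_out([
  [0, 0, 0.025],
  [0, 0, 0.06],
  [0, 0, 0.1],
  [0, 0, 0.14],
  [0, 0, 0.16],
  [0, 0, 0.16],
], roll=[0, 0, 0, 0, 0, 0])

```text
clock: 52.95
tool_pos: [0.5391, -0.2437, 0.2534]
eef_rot: [0.72, 0.694, -0.002, -0.019]
contact_force: [0.9, -0.4, -0.2]
opening: 0.298
```

```bash
python3 - <<'E'
from h import *
p=snapshot('wrist');save(p,'w27'); p=snapshot('scene'); save(p,'s27'); st()
E
```

```text
t 53.05 pos [ 0.5363 -0.2428  0.2484] jawyaw -2.07 F [-0.87  0.81 -0.64] open 0.3 q [ 0.45  0.67 -0.17  1.65  0.12  0.88  0.2 ]
```

View pics/w27.png

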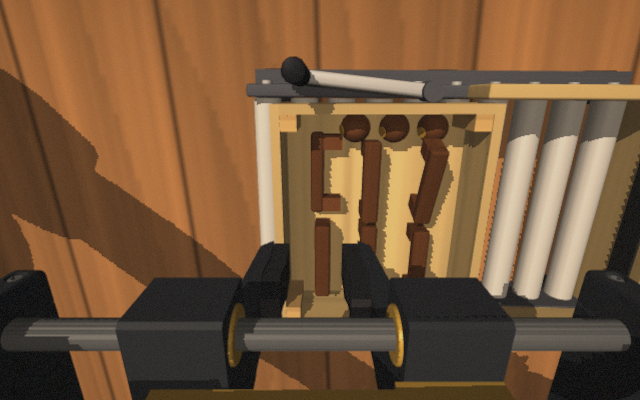

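View pics/s27.png

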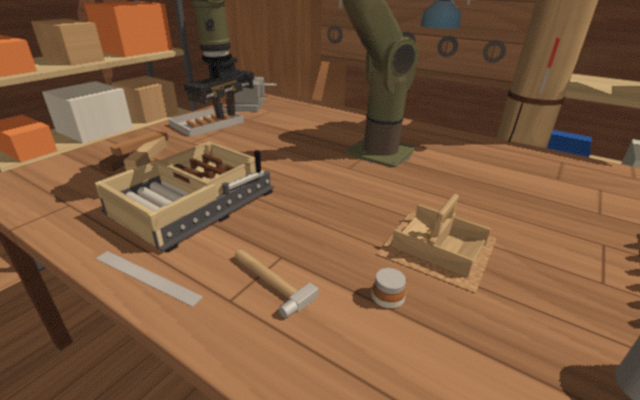

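Request:
carry_out([
  [-0.03, -0.01, 0],
  [-0.06, -0.02, 0],
  [-0.088, -0.03, 0],
  [-0.088, -0.03, -0.03],
  [-0.088, -0.03, -0.07],
  [-0.088, -0.03, -0.11],
  [-0.088, -0.03, -0.145],
  [-0.088, -0.03, -0.145],
], roll=[-0.004, -0.004, -0.004, -0.004, -0.004, -0.004, -0.004, -0.004], gripper=0)

```text
clock: 53.72
tool_pos: [0.4434, -0.2702, 0.0965]
eef_rot: [0.721, 0.693, -0.007, -0.03]
contact_force: [-0.1, 1.0, -0.1]
opening: 0.002
```

```bash
python3 - <<'E'
from h import *
p=snapshot('scene'); cv2.imwrite('pics/s28.png',cv2.resize(p['img'][60:260,80:320],None,fx=2.8,fy=2.8)[:,:,::-1]); st()
E
```

```text
t 53.77 pos [ 0.445  -0.271   0.0997] jawyaw -2.26 F [-0.22 -0.65  1.2 ] open 0.003 q [ 0.54  0.83 -0.12  1.95  0.2   0.43  0.23]
```

View pics/s28.png

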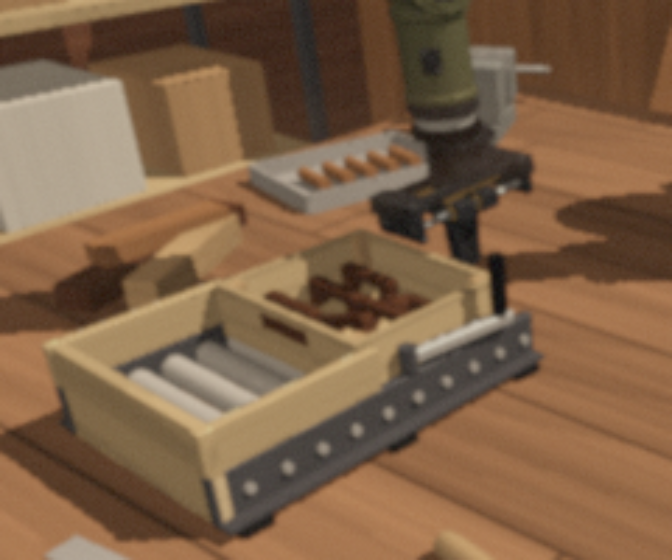

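Request:
carry_out([
  [0.008, 0, 0],
  [0.016, -0.001, 0],
  [0.024, -0.001, 0],
  [0.032, -0.001, 0],
  [0.04, -0.002, 0],
  [0.049, -0.002, 0],
  [0.058, -0.002, 0],
  [0.067, -0.003, 0],
], roll=[0, 0, 0, 0, 0, 0, 0, 0])

```text
clock: 54.43
tool_pos: [0.5127, -0.2741, 0.1001]
eef_rot: [0.721, 0.692, -0.006, -0.028]
contact_force: [-3.3, 1.1, 2.5]
opening: 0.004
```

Request:
carry_out([
  [0.01, 0, 0],
  [0.02, -0.001, 0],
  [0.03, -0.001, 0],
  [0.04, -0.002, 0],
  [0.05, -0.002, 0],
  [0.06, -0.002, 0],
  [0.068, -0.003, 0],
  [0.075, -0.003, 0],
], roll=[0, 0, 0, 0, 0, 0, 0, 0])

```text
clock: 55.1
tool_pos: [0.5886, -0.2773, 0.1002]
eef_rot: [0.721, 0.692, -0.006, -0.028]
contact_force: [-2.6, -0.7, 1.1]
opening: 0.003
```

```bash
python3 - <<'E'
from h import *
st(); p=snapshot('scene'); cv2.imwrite('pics/s29.png',cv2.resize(p['img'][60:260,80:320],None,fx=2.8,fy=2.8)[:,:,::-1]); st()
E
```

```text
t 55.1 pos [ 0.5886 -0.2773  0.1002] jawyaw -2.26 F [-2.63 -0.73  1.11] open 0.003 q [ 0.45  0.94 -0.14  1.54  0.15  0.73  0.21]
t 55.15 pos [ 0.5905 -0.2769  0.1003] jawyaw -2.23 F [ 0.91 -0.45 -0.26] open 0.004 q [ 0.45  0.94 -0.14  1.53  0.15  0.73  0.21]
```

View pics/s29.png

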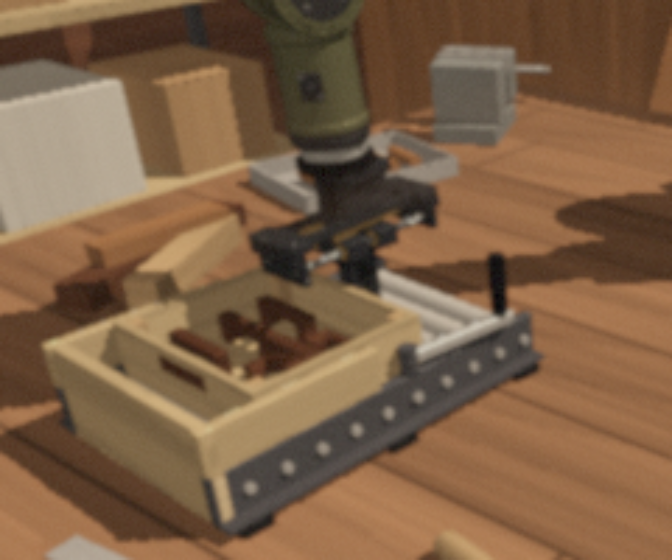

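Rolling well; about 40 mm left. Push slowly to the stop.

Request:
carry_out([
  [0.005, 0, 0],
  [0.01, -0.001, 0],
  [0.015, -0.001, 0],
  [0.02, -0.001, 0],
  [0.024, -0.001, 0],
  [0.028, -0.001, 0],
  [0.031, -0.001, 0],
  [0.033, -0.001, 0],
], roll=[0, 0, 0, 0, 0, 0, 0, 0])

```text
clock: 55.82
tool_pos: [0.624, -0.2782, 0.1003]
eef_rot: [0.721, 0.693, -0.005, -0.026]
contact_force: [-0.6, -1.0, -0.3]
opening: 0.005
```

Request:
carry_out([
  [0.002, 0, 0],
  [0.004, 0, 0],
  [0.006, 0, 0],
  [0.008, 0, 0],
  [0.008, 0, 0],
], roll=[0, 0, 0, 0, 0])

```text
clock: 56.23
tool_pos: [0.6324, -0.2783, 0.1003]
eef_rot: [0.721, 0.693, -0.005, -0.026]
contact_force: [-1.1, -0.8, -0.3]
opening: 0.004
```

```bash
python3 - <<'E'
from h import *
st()
E
```

```text
t 56.23 pos [ 0.6324 -0.2783  0.1003] jawyaw -2.24 F [-1.13 -0.77 -0.32] open 0.004 q [ 0.42  0.99 -0.14  1.4   0.14  0.82  0.2 ]
```

Request:
carry_out([
  [0.002, 0, 0],
  [0.004, 0, 0],
  [0.006, 0, 0],
  [0.006, 0, 0],
], roll=[0, 0, 0, 0])

```text
clock: 56.57
tool_pos: [0.6327, -0.2782, 0.1003]
eef_rot: [0.721, 0.692, -0.009, -0.031]
contact_force: [-15.6, 1.6, 11.3]
opening: 0.005
```

Request:
carry_out([
  [0.002, 0, 0],
  [0.004, 0, 0],
  [0.006, 0, 0],
  [0.006, 0, 0],
], roll=[0, 0, 0, 0])

```text
clock: 56.9
tool_pos: [0.6326, -0.2782, 0.1005]
eef_rot: [0.721, 0.692, -0.014, -0.037]
contact_force: [-16.0, 1.7, 12.7]
opening: 0.003
```

```bash
python3 - <<'E'
from h import *
st(); p=snapshot('scene'); cv2.imwrite('pics/s30.png',cv2.resize(p['img'][60:260,80:320],None,fx=2.8,fy=2.8)[:,:,::-1]); st()
E
```

```text
t 56.9 pos [ 0.6326 -0.2782  0.1005] jawyaw -2.31 F [-16.03   1.68  12.7 ] open 0.003 q [ 0.42  1.   -0.14  1.37  0.14  0.86  0.2 ]
t 56.95 pos [ 0.6327 -0.2782  0.1005] jawyaw -2.31 F [-16.11   1.36  11.86] open 0.006 q [ 0.42  1.   -0.14  1.37  0.14  0.86  0.2 ]
```

View pics/s30.png

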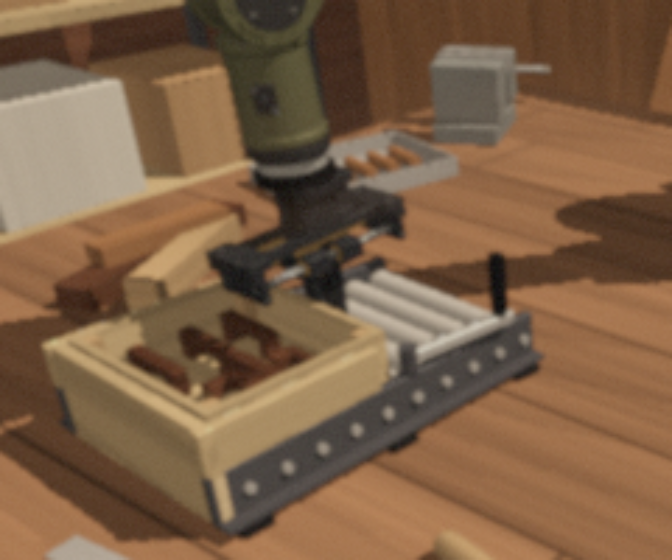

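Request:
carry_out([
  [-0.01, 0, 0],
  [-0.025, 0.001, 0],
  [-0.04, 0.002, 0],
  [-0.05, 0.002, 0.03],
  [-0.06, 0.01, 0.065],
  [-0.07, 0.03, 0.1],
  [-0.08, 0.055, 0.12],
  [-0.09, 0.08, 0.13],
], roll=[0, 0, 0, -0.1, -0.22, -0.34, -0.46, -0.58])

```text
clock: 57.62
tool_pos: [0.5449, -0.198, 0.234]
eef_rot: [0.89, 0.454, 0.001, -0.036]
contact_force: [0.2, -0.2, 0.8]
opening: 0.004
```

Request:
carry_out([
  [-0.005, 0.02, 0],
  [-0.01, 0.035, 0],
  [-0.012, 0.045, 0],
  [-0.013, 0.05, 0],
  [-0.013, 0.05, 0],
  [-0.013, 0.05, 0],
  [-0.013, 0.05, 0],
  [-0.013, 0.05, 0],
], roll=[-0.12, -0.24, -0.36, -0.48, -0.6, -0.72, -0.84, -0.96], gripper=0.4)

```text
clock: 58.28
tool_pos: [0.5332, -0.1473, 0.2345]
eef_rot: [0.999, -0.011, 0.019, -0.032]
contact_force: [0.6, -0.2, 0.1]
opening: 0.395
```

```bash
python3 - <<'E'
from h import *
st(); p=snapshot('top'); save(p,'t31')
P=cloud(p,np.ones((400,640),bool)); m=(P[:,0]>.4)&(P[:,0]<.62)&(P[:,1]>-.22)&(P[:,1]<-.08)&(P[:,2]>.125)&(P[:,2]<.158); q=P[m]; print('top',len(q), q.mean(0) if len(q) else '')
p=snapshot('wrist'); save(p,'w31')
P=cloud(p,np.ones((400,640),bool)); m=(P[:,0]>.45)&(P[:,0]<.60)&(P[:,1]>-.2)&(P[:,1]<-.1)&(P[:,2]>.143)&(P[:,2]<.158); q=P[m]; print('wrist',len(q), q.mean(0) if len(q) else '', q.min(0),q.max(0)); st()
E
```

```text
t 58.28 pos [ 0.5332 -0.1473  0.2345] jawyaw -91.19 F [ 0.63 -0.15  0.13] open 0.395 q [ 0.07  0.63  0.26  1.84 -0.35  0.69 -1.04]
top 0 
wrist 475 [ 0.5263032  -0.14781998  0.14836397] [ 0.51696796 -0.15626579  0.14310433] [ 0.53381019 -0.13895953  0.15070441]
t 58.38 pos [ 0.5328 -0.1471  0.2343] jawyaw -90.88 F [-0.43 -0.27  0.33] open 0.4 q [ 0.07  0.63  0.26  1.84 -0.35  0.69 -1.04]
```

View pics/w31.png

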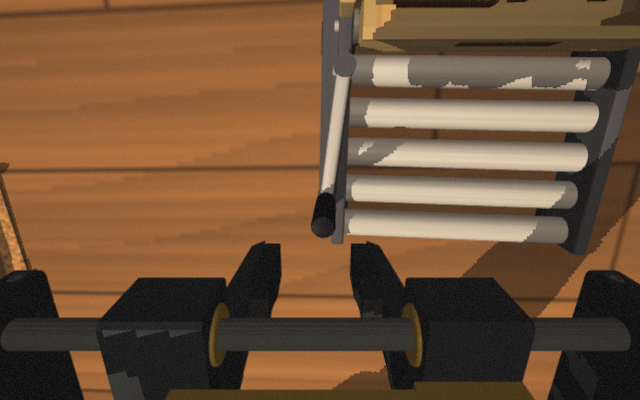

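View pics/t31.png

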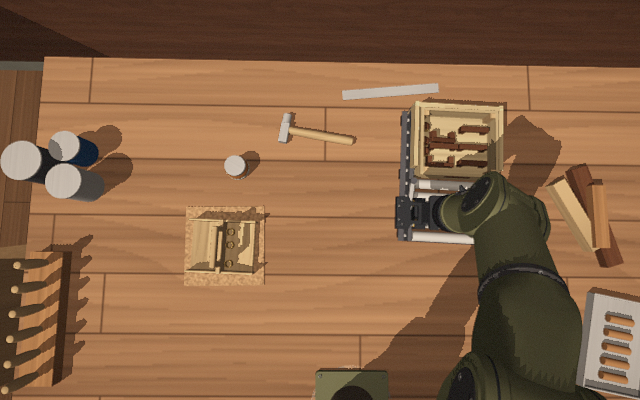

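```bash
python3 - <<'E'
from h import *
p=snapshot('wrist'); print(onz(p,345,65,.09).round(4), onz(p,345,65,.1).round(4))
p=snapshot('top'); P=cloud(p,np.ones((400,640),bool)); 
m=(P[:,0]>.62)&(P[:,0]<.9)&(P[:,1]>-.42)&(P[:,1]<-.15)&(P[:,2]>.098)&(P[:,2]<.122); q=P[m][:,:2]
c,s=np.cos(-.0404),np.sin(-.0404); l=(q-CR)@np.array([[c,-s],[s,c]])
mid=l[np.abs(l[:,1])<.08]; h,e=np.histogram(mid[:,0],bins=np.arange(.03,.30,.004)); print([(round(a,3),int(b)) for a,b in zip(e,h) if b])
st(); to(.5255,-.1476,.137,-97)
H=np.array([.5255,-.1476])
for pv in [(0.638,-.1626)]:
    d=H-pv; print(np.hypot(*d))
E
```

```text
[ 0.6375 -0.1639  0.09  ] [ 0.6366 -0.1637  0.1   ]
[(np.float64(0.058), 70), (np.float64(0.062), 75), (np.float64(0.066), 57), (np.float64(0.162), 1), (np.float64(0.17), 1), (np.float64(0.238), 13), (np.float64(0.242), 134), (np.float64(0.246), 74), (np.float64(0.25), 49), (np.float64(0.254), 82), (np.float64(0.258), 82), (np.float64(0.262), 58), (np.float64(0.266), 1)]
t 58.48 pos [ 0.5326 -0.1474  0.2342] jawyaw -90.67 F [-0.1  -0.3   0.72] open 0.402 q [ 0.07  0.63  0.26  1.84 -0.35  0.69 -1.03]
-> shift [-0.0071 -0.0002 -0.0972] roll -0.11
0.11349559462816171
```

Request:
carry_out([
  [-0.007, 0, 0],
  [-0.007, 0, 0],
  [-0.007, 0, -0.03],
  [-0.007, 0, -0.06],
  [-0.007, 0, -0.085],
  [-0.007, 0, -0.097],
  [-0.007, 0, -0.097],
  [-0.007, 0, -0.097],
], roll=[-0.06, -0.12, -0.12, -0.12, -0.12, -0.12, -0.12, -0.12])

```text
clock: 59.15
tool_pos: [0.5259, -0.1474, 0.137]
eef_rot: [0.997, -0.066, 0.02, -0.031]
contact_force: [-0.4, -0.0, -0.0]
opening: 0.4
```

Request:
carry_out([
  [0, 0, 0],
  [0, 0, 0],
  [0, 0, 0],
], roll=[0, 0, 0], gripper=0.28)

```text
clock: 59.4
tool_pos: [0.5267, -0.1476, 0.1381]
eef_rot: [0.997, -0.065, 0.021, -0.031]
contact_force: [0.2, 0.1, -0.0]
opening: 0.28
```

```bash
python3 - <<'E'
from h import *
st(); s=status.get_state(); p0=s['tool_pos'][:2]; y0=yaw()
pv=np.array([.639,-.1632])
for f in [172.2,180,188,196,204,212,220,228,236,244,252,260,267.7,269.5]:
    a=np.radians(f); w=pv+.1148*np.array([np.cos(a),np.sin(a)]); print(f,w.round(4),(w-p0).round(4), round(np.radians(f-270-y0),3))
p=snapshot('scene'); cv2.imwrite('pics/s32.png',cv2.resize(p['img'][60:260,80:320],None,fx=2.8,fy=2.8)[:,:,::-1])
E
```

```text
t 59.4 pos [ 0.5267 -0.1476  0.1381] jawyaw -97.42 F [ 0.17  0.13 -0.04] open 0.28 q [ 0.12  0.77  0.18  1.94 -0.46  0.45 -1.03]
172.2 [ 0.5253 -0.1476] [-0.0014  0.    ] -0.007
180 [ 0.5242 -0.1632] [-0.0025 -0.0156] 0.13
188 [ 0.5253 -0.1792] [-0.0013 -0.0315] 0.269
196 [ 0.5286 -0.1948] [ 0.002  -0.0472] 0.409
204 [ 0.5341 -0.2099] [ 0.0075 -0.0623] 0.548
212 [ 0.5416 -0.224 ] [ 0.015  -0.0764] 0.688
220 [ 0.5511 -0.237 ] [ 0.0244 -0.0894] 0.828
228 [ 0.5622 -0.2485] [ 0.0355 -0.1009] 0.967
236 [ 0.5748 -0.2584] [ 0.0481 -0.1107] 1.107
244 [ 0.5887 -0.2664] [ 0.062  -0.1188] 1.247
252 [ 0.6035 -0.2724] [ 0.0769 -0.1248] 1.386
260 [ 0.6191 -0.2763] [ 0.0924 -0.1286] 1.526
267.7 [ 0.6344 -0.2779] [ 0.1077 -0.1303] 1.66
269.5 [ 0.638 -0.278] [ 0.1113 -0.1304] 1.692
```

View pics/s32.png

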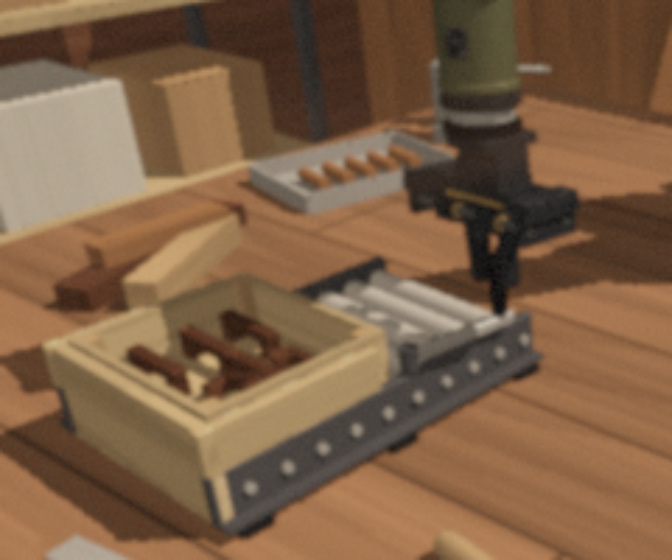

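Request:
carry_out([
  [-0.002, -0.008, 0],
  [-0.0025, -0.0156, 0],
  [-0.002, -0.0235, 0],
  [-0.0013, -0.0315, 0],
  [0.0003, -0.0395, 0],
  [0.002, -0.0472, 0],
  [0.0047, -0.0548, 0],
  [0.0075, -0.0623, 0],
], roll=[0.065, 0.13, 0.2, 0.269, 0.34, 0.409, 0.48, 0.548])

```text
clock: 60.12
tool_pos: [0.5341, -0.2103, 0.1386]
eef_rot: [0.977, 0.209, 0.012, -0.035]
contact_force: [-0.1, 0.6, 0.3]
opening: 0.282
```

```bash
python3 - <<'E'
from h import *
st(); s=status.get_state(); p0=s['tool_pos'][:2]; y0=yaw()
pv=np.array([.639,-.1632])
for f in [208,212,216,220,224,228,232,236,240,244]:
    a=np.radians(f); w=pv+.1148*np.array([np.cos(a),np.sin(a)]); print(f,(w-p0).round(4), round(np.radians(f-270-y0),3))
p=snapshot('wrist'); save(p,'w33')
E
```

```text
t 60.12 pos [ 0.5341 -0.2103  0.1386] jawyaw -65.82 F [-0.15  0.57  0.26] open 0.282 q [ 0.3   0.8   0.06  1.81 -0.21  0.56 -0.63]
208 [ 0.0036 -0.0068] 0.067
212 [ 0.0076 -0.0137] 0.136
216 [ 0.012  -0.0204] 0.206
220 [ 0.017  -0.0267] 0.276
224 [ 0.0223 -0.0326] 0.346
228 [ 0.0281 -0.0382] 0.416
232 [ 0.0342 -0.0434] 0.485
236 [ 0.0407 -0.0481] 0.555
240 [ 0.0475 -0.0523] 0.625
244 [ 0.0546 -0.0561] 0.695
```

View pics/w33.png

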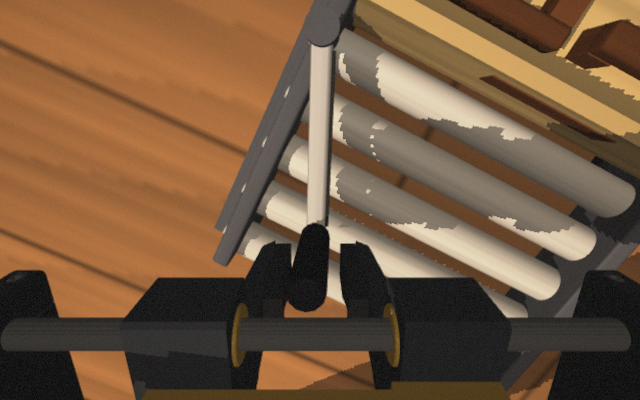

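The arm follows. Continue.

Request:
carry_out([
  [0.0036, -0.0068, 0],
  [0.0076, -0.0137, 0],
  [0.012, -0.0204, 0],
  [0.017, -0.0267, 0],
  [0.0223, -0.0326, 0],
  [0.0281, -0.0382, 0],
  [0.0342, -0.0434, 0],
  [0.0407, -0.0481, 0],
], roll=[0.067, 0.136, 0.206, 0.276, 0.346, 0.416, 0.485, 0.555])

```text
clock: 60.83
tool_pos: [0.5757, -0.2606, 0.1391]
eef_rot: [0.882, 0.47, 0.003, -0.036]
contact_force: [0.1, 0.4, 0.3]
opening: 0.28
```

```bash
python3 - <<'E'
from h import *
st(); s=status.get_state(); p0=s['tool_pos'][:2]; y0=yaw()
pv=np.array([.639,-.1632])
for f in [240,244,248,252,256,260,264,267.7,269.5]:
    a=np.radians(f); w=pv+.1148*np.array([np.cos(a),np.sin(a)]); print(f,(w-p0).round(4), round(np.radians(f-270-y0),3))
E
```

```text
t 60.83 pos [ 0.5757 -0.2606  0.1391] jawyaw -33.85 F [0.13 0.38 0.32] open 0.28 q [ 0.41  0.86 -0.07  1.59  0.    0.74 -0.22]
240 [ 0.0059 -0.002 ] 0.067
244 [ 0.013  -0.0057] 0.137
248 [ 0.0203 -0.009 ] 0.207
252 [ 0.0278 -0.0117] 0.277
256 [ 0.0355 -0.0139] 0.346
260 [ 0.0433 -0.0156] 0.416
264 [ 0.0513 -0.0167] 0.486
267.7 [ 0.0587 -0.0173] 0.551
269.5 [ 0.0623 -0.0174] 0.582
```

Request:
carry_out([
  [0.0059, -0.002, 0],
  [0.013, -0.0057, 0],
  [0.0203, -0.009, 0],
  [0.0278, -0.0117, 0],
  [0.0355, -0.0139, 0],
  [0.0433, -0.0156, 0],
  [0.0513, -0.0167, 0],
  [0.0587, -0.0173, 0],
], roll=[0.067, 0.137, 0.207, 0.277, 0.346, 0.416, 0.486, 0.551])

```text
clock: 61.5
tool_pos: [0.6347, -0.2778, 0.1394]
eef_rot: [0.72, 0.693, -0.007, -0.035]
contact_force: [0.7, -0.6, -0.5]
opening: 0.281
```

Request:
carry_out([
  [0.0015, 0, 0],
  [0.003, 0, 0],
  [0.003, 0, 0],
], roll=[0, 0, 0])

```text
clock: 61.75
tool_pos: [0.6369, -0.2776, 0.1394]
eef_rot: [0.721, 0.692, -0.008, -0.036]
contact_force: [-1.1, -0.5, 1.1]
opening: 0.28
```

```bash
python3 - <<'E'
from h import *
st(); p=snapshot('wrist'); save(p,'w34')
E
```

```text
t 61.75 pos [ 0.6369 -0.2776  0.1394] jawyaw -2.27 F [-1.12 -0.46  1.09] open 0.28 q [ 0.44  0.95 -0.19  1.34  0.17  0.93  0.18]
```

View pics/w34.png

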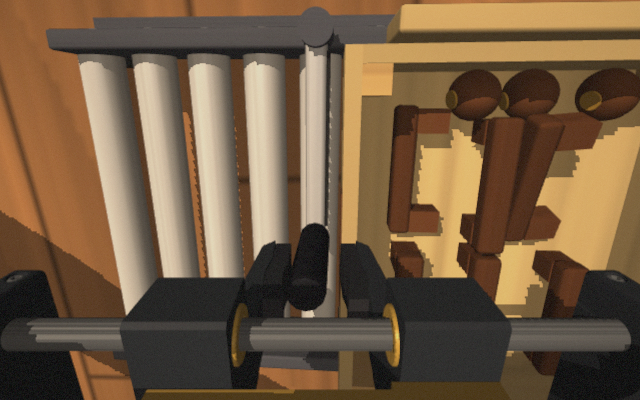

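Request:
carry_out([
  [-0.001, 0, 0],
  [-0.001, 0, 0],
  [-0.001, 0, 0.01],
  [-0.001, 0, 0.04],
  [-0.001, 0, 0.08],
  [-0.001, 0, 0.12],
  [-0.01, 0.01, 0.16],
  [-0.03, 0.03, 0.17],
], roll=[0, 0, 0, 0, 0, 0, 0, 0], gripper=0.36)

```text
clock: 62.47
tool_pos: [0.611, -0.2505, 0.3168]
eef_rot: [0.722, 0.691, -0.005, -0.029]
contact_force: [1.4, -0.1, 0.7]
opening: 0.358
```

Request:
carry_out([
  [-0.02, 0.03, 0],
  [-0.04, 0.07, 0],
  [-0.055, 0.11, 0],
  [-0.07, 0.15, 0],
  [-0.085, 0.19, 0],
  [-0.1, 0.23, 0],
  [-0.11, 0.27, 0],
  [-0.12, 0.28, 0],
], roll=[0, 0, 0, 0, 0, 0, 0, 0])

```text
clock: 63.13
tool_pos: [0.4902, 0.0359, 0.3182]
eef_rot: [0.72, 0.694, -0.002, -0.029]
contact_force: [0.6, -0.6, 0.1]
opening: 0.359
```

Request:
carry_out([
  [0, 0, 0],
  [0, 0, 0],
  [0, 0, 0],
], roll=[0, 0, 0])

```text
clock: 63.38
tool_pos: [0.491, 0.0348, 0.3188]
eef_rot: [0.72, 0.693, -0.002, -0.028]
contact_force: [0.6, -1.2, -0.9]
opening: 0.354
```

```bash
python3 - <<'E'
from h import *
st(); p=snapshot('top'); save(p,'t35')
P=cloud(p,np.ones((400,640),bool)); bar(p,c=(.45,.373))
m=(P[:,0]>.55)&(P[:,0]<.70)&(P[:,1]>-.32)&(P[:,1]<-.2)&(P[:,2]>.13)&(P[:,2]<.158); q=P[m]; h=q[:,:2].mean(0); print('handle',len(q),h)
d=h-[.639,-.1632]; print('arm angle',np.degrees(np.arctan2(*d[::-1])),'r',np.hypot(*d))
m=(P[:,0]>.62)&(P[:,0]<.9)&(P[:,1]>-.42)&(P[:,1]<-.15)&(P[:,2]>.098)&(P[:,2]<.122); q=P[m][:,:2]
c,s=np.cos(-.0404),np.sin(-.0404); l=(q-CR)@np.array([[c,-s],[s,c]]); mid=l[np.abs(l[:,1])<.08]
a=mid[mid[:,0]<.09]; print('rear wall',np.percentile(a[:,0],[2,50,98]).round(4),np.polyfit(a[:,1],a[:,0],1)); b=mid[mid[:,0]>.2]; print(np.percentile(b[:,0],[1,50,99]).round(4))
cv2.imwrite('pics/z35.png',cv2.resize(p['img'][90:290,170:520],None,fx=2.28,fy=2.28,interpolation=cv2.INTER_CUBIC)[:,:,::-1])
p=snapshot('scene'); save(p,'s35')
E
```

```text
t 63.38 pos [0.491  0.0348 0.3188] jawyaw -2.16 F [ 0.58 -1.18 -0.93] open 0.354 q [ 0.03  0.46 -0.26  1.84  0.09  0.89 -0.3 ]
260 0.1258 ((449.84564208984375, 372.6644592285156), (14.778319358825684, 108.6335678100586), 87.62531280517578)
handle 51 [ 0.63164307 -0.27618227]
arm angle -93.72559938034046 r 0.11322154619864981
rear wall [0.0375 0.0632 0.069 ] [-0.01140582  0.06181169]
[0.2418 0.2525 0.2656]
```

View pics/z35.png

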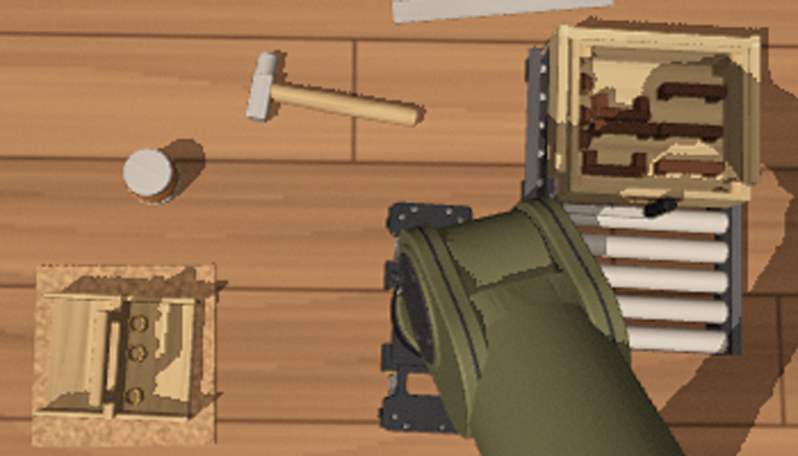

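View pics/s35.png

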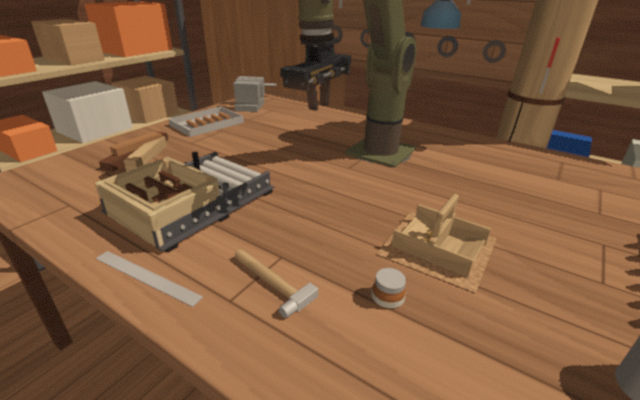

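```bash
python3 - <<'E'
from h import *
p=snapshot('top'); P=cloud(p,np.ones((400,640),bool))
c,s=np.cos(-.0404),np.sin(-.0404); l=(P[:,:2]-CR)@np.array([[c,-s],[s,c]])
m=(l[:,0]>.078)&(l[:,0]<.232)&(np.abs(l[:,1])<.08)&(P[:,2]>.05); print(np.percentile(P[m][:,2],[50,90,99,100]).round(3))
for r in tip_of(p,'knob1')+tip_of(p,'pull1'): print(round(r['confidence'],2),np.round(r['pixel']),world(p,*r['pixel']).round(3))
cv2.imwrite('pics/z36.png',cv2.resize(p['img'][90:190,395:515],None,fx=6,fy=6,interpolation=cv2.INTER_CUBIC)[:,:,::-1])
E
```

```text
[0.059 0.087 0.094 0.098]
0.6 [426. 128.] [ 0.788 -0.203  0.081]
0.48 [426. 149.] [ 0.728 -0.201  0.085]
0.35 [423. 137.] [ 0.756 -0.187  0.105]
0.74 [425. 151.] [ 0.721 -0.199  0.087]
0.72 [229. 258.] [0.415 0.356 0.005]
0.71 [439. 131.] [ 0.789 -0.25   0.057]
0.61 [439. 151.] [ 0.73  -0.248  0.054]
0.53 [436. 152.] [ 0.725 -0.24   0.058]
0.5 [464. 165.] [ 0.684 -0.309  0.083]
0.47 [471. 131.] [ 0.781 -0.329  0.088]
0.47 [468. 151.] [ 0.73  -0.334  0.055]
```

View pics/z36.png

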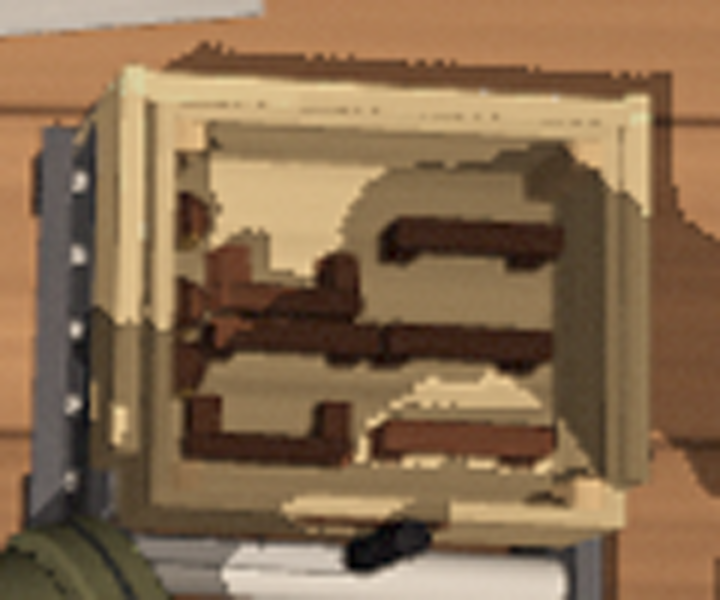

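```bash
python3 -c "
from plant import finish_job; print(finish_job())"
```

```text
the job is handed in; nothing more can be done
None
```

The order is packed and handed in at about 63 s on the robot's clock. No verdict was reported, so what follows rests on my own last checks.

- **Tote:** I carried it over the crate and rocked it on the crate's right-hand wall, and all three knobs rolled in. It is back upright on its mat, about 3 mm from my estimate of the mat's middle, with all three ferrules still in their bay. On my first try the gripper had not finished closing before I lifted, which nudged the tote about 10 mm on the mat. The second grasp held.
- **Pulls:** All six are in the crate. One had been knocked onto its side close to the robot; I picked it up with a wrist joint down at its lower limit. Two of the pulls now lie on their sides in the crate. Everything I measured inside is below the rim: the highest point is 98 mm above the bench, and the rim is at 110 mm.
- **Crate and stop arm:** I rolled the crate home until it pushed back with about 16 N, and in the top view its front wall touches the end stop. The stop arm is across behind it, about 0.03 rad from square.
- **Hammer and jar:** Neither was touched, and both look unmoved in the last pictures.

Two detections disagreed with the final picture. The network put one "pull" on the tote mat, and one "knob" slightly higher than the others. The image showed only tote parts and ferrules on the mat and three knobs in the crate, so I took both as false.

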